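Clamp a pack of sintered filter discs in the filter stand

ROBOT

A 6-joint arm with a two-finger parallel gripper is mounted at the origin on a cart in front of the work surface, level with it; the furniture and walls round the work are solid. World frame = base frame: x ahead of the robot, y to its left, z up, the work surface at z = 0. Lengths are in mm, angles in rad, forces in N, time in s.
With the tool pointing down it reaches from about 250 to 850 mm from the base axis. Payload 12.5 kg.
Tool frame: the origin (TCP) lies between the finger pads; the fingertips stand 17 mm ahead of it and the grasp point (between the pads) lies 2 mm behind it; z points along the fingers, y is the line along which they close (so a half turn about z gives the same grasp; the last joint's range is limited). The gripper opens to 93 mm and grips with 3 to 60 N. Pads are 15 mm wide; open, the fingers measure 128 mm over their backs; the gripper's body (75 mm by 188 mm) begins 65 mm behind the grasp point.
Start: joints at [-1.293, 0.351, 1.652, -0, 1.139, -0.085], TCP at [195.209, -514.177, 202.933] pointing down, gripper open.
Joint ranges: [-2.75, 2.75], [-0.79, 2.1], [0.01, 2.65], [-1.57, 4.71], [0.07, 3.14], [-2.87, 2.87]. Speed limits (rad/s): [2.22, 2.22, 2.79, 3.14, 3.14, 3.14].

INTERFACE

Orientations are given as a rotation vector (axis times angle).
In Python, from bench import robot gives the robot as it stands.
- The arm moves only by the tool send_rows, never from a script. Its argument "plan" is one flat list of numbers, 4 for each row, row after row: the shift along the tool's x, y, z in m, then the turn about the tool's z in degrees. In form: [x, y, z, twist, x, y, z, twist, ...]. A call has 1 to 20 rows; each row is the pose to reach, as a shift and turn from the pose commanded when the call began, along the tool's axes at that moment; what a row does not reach only later rows make up. A row lasts 1/10 s, in which the tool goes at most 50 mm and 8.59 degrees, less where a joint would pass 70% of its speed; a pose out of reach is approached as far as the arm can. A call with a gripper value outside its range is refused whole. "gripper" is the closure, from -1 (fully open) to 1 (shut), set as the call begins (left out, the last holds). The fingers move at their own pace and stop on an object; "squeeze" is the grip in N (left out, the last holds). Time passes only in rows, so rows that repeat a pose let the fingers close. It gives the time, the measured TCP pose, the force, the opening and the grip force at its end, in the units of the state.
- robot.sense(): the state, without advancing time (a new reading comes with each control period).
- robot.grab_frame(name): name is "scene" or "top"; returns a dict with "frame" (420x560x3 uint8, red, green, blue), "fx", "fy", "cx", "cy" (pixels), "R" (3x3) and "t" (3): a world point X has camera coordinates R X + t. Camera axes: x right, y down, z forward; pixel columns grow to the right and rows downward; lengths in mm; the calibration is good to about 2 mm. A picture is of the moment at which its call begins. There is no depth.
- robot.finish_job(): hands the job in; it is judged then, once.
The state is a dict: "clock": time; "joint_positions": joint angles; "joint_velocities": joint speeds; "joint_torque": joint torques, N m; "position": TCP position; "ee_rot": TCP orientation; "wrist_force": force on the tool from outside, world axes, zero at the start; "ft_torque": the same for the moment, N m; "gripper_width": finger opening in mm; "grasp_force": force on a finger pad.
Only numpy, scipy, OpenCV 4.12 (cv2) and the standard library are available. Lean on these libraries where they do the work, as an engineer would, in place of code of your own. Each camera call takes 0.05 s, during which the arm holds its last target. There are 200 camera calls.

TASK

Lay a pack of filter discs in the filter stand: swing its clamp arm clear, tip the tray by its rear handle so that the thin discs slide out from under the dust cover to the front ends of their lanes, set the tray down level again and stack every disc flat on the stand's pedestal between the guide pins. Then swing the arm back over the pack to its stop and screw the clamp down, clockwise from above, until the knob's slip clutch gives and it has slipped by at least a quarter turn. Leave the pack clamped, the tray flat on the bench and the other things where they are.

Things in the scene. Friction and masses are not known exactly. Their poses are not given: they have to be found in the camera images.
- frit_tray: Shallow loose aluminium tray, 195 (x) x 200 (y) mm, 0.55 kg, on four rubber feet 12 mm thick and 14 mm high, at x = -80 and +85 mm. Origin on the bench under its centre; +x points to its rear (handle), -x to its front, z up. Four lanes along x, 45 mm wide, between walls 4 mm thick with tops 28 mm high; discs slide on rails 18 mm high. The rear half (x 5 to 97 mm) is under a fixed clear dust cover, top 31 mm high.
- tray_handle (a point): middle of the tray's round handle bar, 12 mm thick, 100 mm long along the tray's y, 60 mm behind the tray's origin, 61 mm up, 30 mm above the cover; free all round, polished. Grip it across from above, lightly (about 15 N) so that it can turn between the fingers, and raise it about the front feet. Discs start to slide at 10 to 17 degrees of tilt; 25 degrees makes them run all the way.
- lane_1_end (a point): where a disc's centre lies when it rests on its two rails against the front stops of the lane at tray y = -73.5 mm (x = -76.8, 20 mm up); axes: the tray's. Between a lane's rails is a gap 28 mm wide; in the front half (x < -2 mm) it is open to the bench below and through the front edge, so fingers can pass down in front of and behind the disc, along x, to well below it.
- lane_2_end (a point): the same for the lane at y = -24.5 mm
- lane_3_end (a point): the same for the lane at y = 24.5 mm
- lane_4_end (a point): the same for the lane at y = 73.5 mm
- frit_1_center (a point): centre of a filter disc, sintered steel, round and flat, 42 mm across and 4 mm thick, 30 g, all alike; starts under the dust cover in lane 1. 2 to 4 of the four discs are present. z is its axis.
- frit_2_center (a point): centre of a filter disc, sintered steel, round and flat, 42 mm across and 4 mm thick, 30 g, all alike; starts under the dust cover in lane 2. 2 to 4 of the four discs are present. z is its axis.
- frit_3_center (a point): centre of a filter disc, sintered steel, round and flat, 42 mm across and 4 mm thick, 30 g, all alike; starts under the dust cover in lane 3. 2 to 4 of the four discs are present. z is its axis.
- frit_4_center (a point): centre of a filter disc, sintered steel, round and flat, 42 mm across and 4 mm thick, 30 g, all alike; starts under the dust cover in lane 4. 2 to 4 of the four discs are present. z is its axis.
- seat (a point): middle of the top of the fixed filter stand's pedestal, 26 mm above the bench; axes: the stand's, z up. Pedestal 30 mm across, 16 mm high over a 10 mm base plate. Four round-tipped guide pins 6 mm thick at x, y = +-18.2 mm, tips 18 mm above the seat, leave a disc 1.7 mm play all round; along x, 30 mm gaps between pins let fingers in beside the disc, down past the pedestal.
- pivot (a point): on the swing arm's upright axis, at stand x = 0, y = +85 mm, 69 mm above the bench; axes: the stand's
- swing_arm (a joint): angle of the clamp arm, rad: 0 = over the pedestal, at its stop; it grows anticlockwise from above, to 1.8, towards the stand's +x. At 0 it lies along the stand's -y from the pivot. Underside 62 mm, top 76 mm above the bench. Slight friction (0.15 N m) holds it where it is left. From about 1.3 on it leaves room for a gripper over the pedestal.
- peg_handle (a point): middle of the upright round black handle peg at the arm's end, 14 mm thick, 150 mm from the pivot, free from 75 to 111 mm above the bench, this point at 95 mm; grip it from above and carry it round the pivot. It stands 65 mm beyond the axis of the clamp knob.
- knob_grip (a point): on the clamp knob's axis at the height to grip: knurled dark knob 33 mm across, 24 mm high, upright, 85 mm from the pivot; this point is 14 mm above the knob's underside, about 119 mm above the bench with the screw raised. The knob goes down with the screw.
- clamp_screw (a joint): how far the clamp pad (26 mm across) has come down, m: 0 = fully raised, as it starts (pad 21 mm above the seat, 3 mm clear of the pins), up to 0.019. 2.5 mm per radian of knob turn, clockwise seen from above; it stops when the pad meets the pack, which is 4 mm high per disc.
- torque_knob (a joint): how far the knob has slipped on its clutch, rad: stays near 0 while the screw turns with the knob; once the pad bears on the pack it grows by all further clockwise turn (0.06 N m). Turning on does no harm. It does not run back.
- tape_roll: roll of brown tape lying flat, 94 mm across and 48 mm high, loose; bystander
- beaker: small glass beaker, 46 mm across and 56 mm high, loose, origin under its centre; bystander
- spanner: spanner, 152 mm long, lying loose; bystander
- pen: pen, 145 mm long, lying loose; bystander

How it is judged:
By the outcome, as a careful person would: the job done as asked, in the order asked, and still so for the second after the job is handed in, with the robot touching nothing.
Of frit_1, frit_2, frit_3, frit_4 only 2 to 4 are there at a start; the rules pass over those that are not, and their reading is None.
At some moment in a run one of frit_1, frit_2, frit_3, frit_4 may be knocked a few centimetres aside while the robot is not near it.
Once in a run the grip may slacken for a moment while it holds something.
It also fails if it takes over 210 s, if anything falls off the work surface, if the arm or the gripper's body presses on something with over 40 N, if the wrist force passes 120 N, or if a joint passes its speed limit or range.

## Working session

There is one attempt and no reset: what is moved stays moved. The work goes in short steps, Python scripts to look and compute and a tool call to move; the robot and the scene stay as the last step left them, time stands still between calls to the robot, and variables do not carry over. Pictures are saved under pics/ and viewed, at most 14 in all, crops included, and the job is handed in when it is done.

Besides the shell and the picture viewer there is one more tool, called after "Request:" as name(argument=value, ...), one argument or row to a line, values as JSON. send_rows: Moves the arm, as the interface text tells. Its arguments: {"type":"object","properties":{"plan":{"type":"array","items":{"type":"number"}},"gripper":{"type":"number"},"squeeze":{"type":"number"}},"required":["plan"]}

```bash
ls; mkdir -p pics
cat > h.py <<'E'
import numpy as np, cv2
from scipy.spatial.transform import Rotation as Ro
from bench import robot
def shot(n,f):
    d=robot.grab_frame(n); cv2.imwrite('pics/'+f+'.png',d['frame'][:,:,::-1]); np.savez('pics/'+f+'.npz',**d); return d
def load(f): return dict(np.load('pics/'+f+'.npz'))
def ray(d,u,v,z):
    R=np.array(d['R']);t=np.array(d['t']);c=-R.T@t
    r=R.T@np.array([(u-d['cx'])/d['fx'],(v-d['cy'])/d['fy'],1]);return c+r*(z-c[2])/r[2]
def proj(d,X):
    p=np.array(d['R'])@np.array(X,float)+np.array(d['t']);return float(d['fx']*p[0]/p[2]+d['cx']),float(d['fy']*p[1]/p[2]+d['cy'])
def tool(p):  # shift (mm) from now to world p, in tool axes, m
    s=robot.sense();return Ro.from_rotvec(s['ee_rot']).inv().apply(np.array(p)-np.array(s['position']))/1000
E
python3 - <<'E'
from h import *
for n in('scene','top'):
    d=shot(n,n+'0');print(n,d['fx'],np.array(d['R']).round(3).tolist(),(-np.array(d['R']).T@d['t']).round(0))
s=robot.sense();print(s);print(Ro.from_rotvec(s['ee_rot']).as_matrix().round(3))
E
```

```text
pics
scene 419.3309534245309 [[-0.795, -0.606, 0.011], [-0.272, 0.341, -0.9], [0.541, -0.719, -0.436]] [-149.  903.  668.]
top 444.49808575914125 [[0.028, -1.0, -0.002], [-0.996, -0.028, -0.09], [0.09, 0.004, -0.996]] [ 423.   -8. 1719.]
{'clock': 0.1, 'joint_positions': array([-1.29261629e+00,  3.51184854e-01,  1.65231701e+00,  6.58380447e-06,
        1.13907667e+00, -8.45819949e-02]), 'joint_velocities': array([-1.44919827e-03, -5.26662945e-05, -3.91069567e-04,  1.07148591e-03,
        2.82432555e-04,  1.48974187e-03]), 'joint_torque': array([ 1.15958705e-04, -4.98032749e+01, -2.85704648e+01,  7.00377650e-02,
        2.38810637e-02, -5.60135209e-05]), 'position': array([ 195.12422804, -513.90436479,  202.47027072]), 'ee_rot': array([-3.08909147e+00, -5.66524572e-01,  1.40280472e-04]), 'wrist_force': array([ 0.1922912 , -0.20859861,  0.20333749]), 'ft_torque': array([ 0.02725291, -0.01561379, -0.09428128]), 'grasp_force': 0.0, 'gripper_width': 93.00030245222383}
[[ 0.935  0.355 -0.   ]
 [ 0.355 -0.935  0.001]
 [ 0.    -0.001 -1.   ]]
```

View pics/scene0.png

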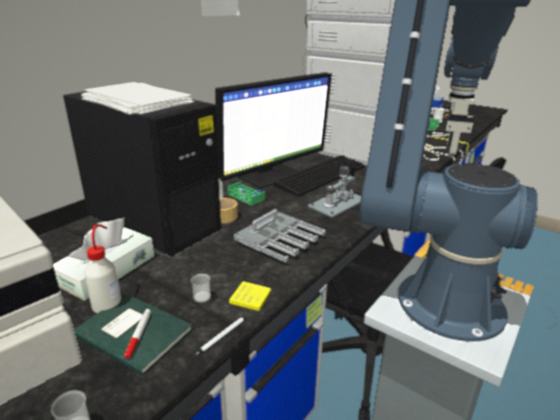

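View pics/top0.png

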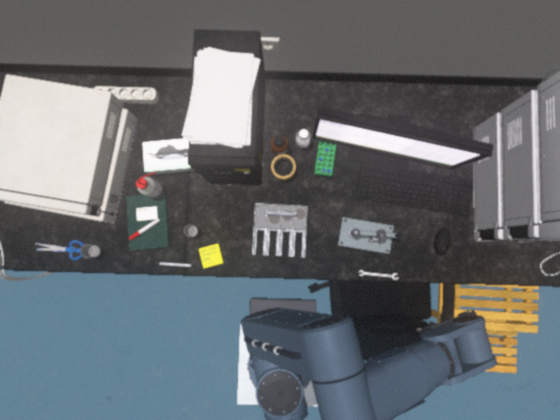

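The top view shows the tray at about (280,230) with its handle at (285,212), the stand at (367,234), the tape at (283,167), the spanner at (378,274), the pen at (175,265) and the beaker at (191,230). Next I'll enlarge the work area.

Run:
```python
import cv2,numpy as np
a=cv2.imread('pics/top0.png')[190:270,240:410]; b=cv2.imread('pics/scene0.png')[150:270,215:385]
a=cv2.resize(a,None,fx=4.5,fy=4.5,interpolation=2); 
cv2.imwrite('pics/ta.png',a)
b=cv2.resize(b,None,fx=4.5,fy=4.5,interpolation=2);cv2.imwrite('pics/sb.png',b);print(a.shape,b.shape)
```

```text
(360, 765, 3) (540, 765, 3)
```

View pics/ta.png

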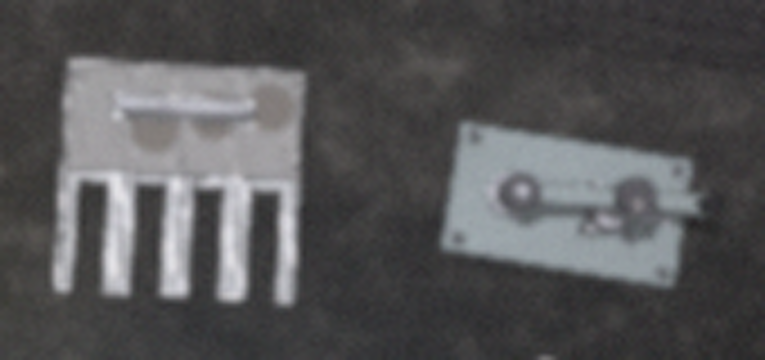

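View pics/sb.png

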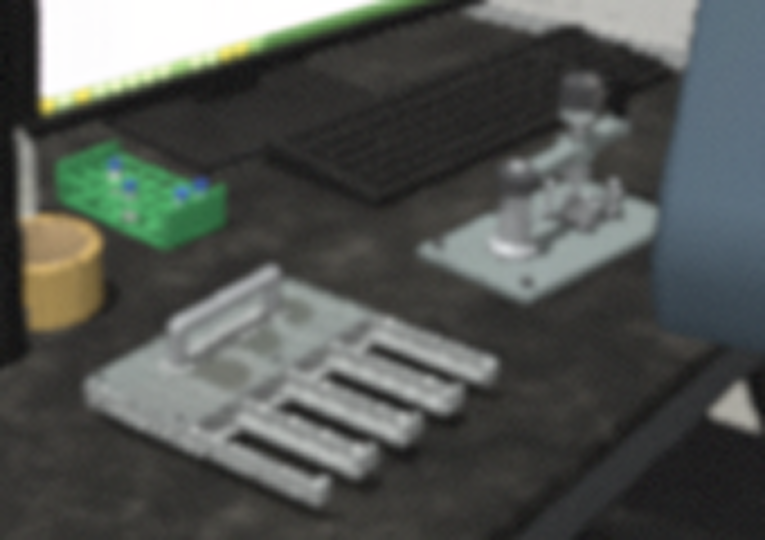

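The zoom shows the tray with its front towards the robot. There are discs in lanes 3, 2 and 1 (crop (155,130), (213,125), (272,107)) and none in lane 4. The stand's pivot is at crop (520,193), the knob at (637,195) and the peg at about (705,205).

Run:
```python
from h import *
d=load('top0');s=load('scene0')
T=lambda x,y,z:ray(d,240+x/4.5,190+y/4.5,z).round(1)
S=lambda x,y,z:ray(s,215+x/4.5,150+y/4.5,z).round(1)
print('tray corners');
for p in((68,58,31),(305,70,31),(293,303,28),(53,292,28),(118,107,61),(255,112,61)):print(p,T(*p))
print('scene tray',S(85,385,29),S(275,275,61),S(175,325,61),S(318,490,28),S(490,365,28))
print('plate')
for p in((462,122),(692,158),(676,290),(442,248)):print(p,T(*p,10))
print('pivot',T(520,190,80),'knob',T(637,190,129),'peg',T(705,205,111))
print('scene knob',S(582,85,129),'pivot', S(515,170,85),'peg?',S(625,100,105))
```

```text
tray corners
(68, 58, 31) [603.  113.6  31. ]
(305, 70, 31) [598.4 -87.7  31. ]
(293, 303, 28) [401.6 -82.5  28. ]
(53, 292, 28) [405.1 119.6  28. ]
(118, 107, 61) [560.   68.4  61. ]
(255, 112, 61) [559.  -45.6  61. ]
scene tray [600.1 120.3  29. ] [560.8 -34.4  61. ] [568.8  64.7  61. ] [406.8 123.4  28. ] [404.6 -70.6  28. ]
plate
(462, 122) [ 559.7 -224.2   10. ]
(692, 158) [ 534.4 -421.2   10. ]
(676, 290) [ 421.7 -408.3   10. ]
(442, 248) [ 451.6 -208.9   10. ]
pivot [ 499.6 -263.7   80. ] knob [ 499.9 -348.9  129. ] peg [ 490.3 -407.4  111. ]
scene knob [ 490.4 -335.1  129. ] pivot [ 495.9 -248.7   85. ] peg? [ 475.9 -383.1  105. ]
```

Run:
```python
import cv2,numpy as np
a=cv2.imread('pics/top0.png')[210:258,334:404]; b=cv2.imread('pics/scene0.png')[160:220,305:375]
f=lambda i:cv2.convertScaleAbs(cv2.resize(i,(560,int(i.shape[0]*8)),interpolation=2),alpha=1.3,beta=10)
o=np.hstack([cv2.resize(f(a),None,fx=.71,fy=.71),cv2.resize(f(b),None,fx=.71,fy=.71)[:272]]) if 0 else None
A=cv2.resize(a,(399,int(48*5.7)),interpolation=2);B=cv2.resize(b,(399,342),interpolation=2)
A=cv2.copyMakeBorder(A,0,342-A.shape[0],0,0,0)
cv2.imwrite('pics/st.png',cv2.convertScaleAbs(np.hstack([A,B]),alpha=1.4))
```

```text
(no output)
```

View pics/st.png

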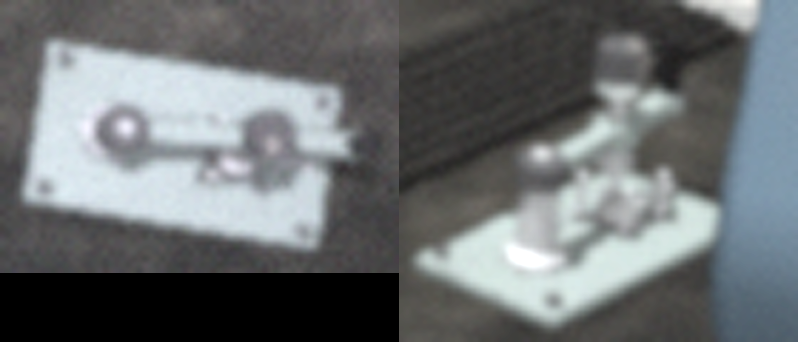

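Top half: the pivot dome is at (122,128), the knob at (268,135) and the black peg at about (372,145). Scene half: the knob is at (623,62) and the peg at about (668,70).

Run:
```python
from h import *
d=load('top0');s=load('scene0')
T=lambda x,y,z:ray(d,334+x/5.7,210+y/5.7,z).round(1)
S=lambda x,y,z:ray(s,305+(x-399)/5.7,160+y/5.7,z).round(1)
print('pivot',T(122,128,84),'knob',T(268,133,129),'peg',T(372,145,111))
print('S pivot',S(540,148,90),'knob',S(623,38,129),'knobmid',S(623,62,117),'peg',S(668,60,105))
c=[T(*p,10)[:2] for p in((45,40),(342,88),(318,248),(24,202))];print(c,np.mean(c,0))
for z in(111,95):print(tool([482,-410,z]))
```

```text
pivot [ 498.5 -262.5   84. ] knob [ 495.9 -347.   129. ] peg [ 491.  -416.8  111. ]
S pivot [ 497.4 -252.6   90. ] knob [ 501. -354.  129.] knobmid [ 495.2 -345.6  117. ] peg [ 488.5 -393.9  105. ]
[array([ 560. , -221.2]), array([ 533.1, -422. ]), array([ 425.2, -406.6]), array([ 450.3, -208.9])] [ 492.15  -314.675]
[0.3050691  0.00474681 0.09149288]
[0.30506767 0.00476252 0.10749287]
```

Request:
send_rows(
  plan=[0.312, 0.012, 0.05, -69, 0.312, 0.012, 0.05, -69, 0.312, 0.012, 0.05, -69, 0.312, 0.012, 0.05, -69, 0.312, 0.012, 0.05, -69, 0.312, 0.012, 0.05, -69, 0.312, 0.012, 0.05, -69, 0.312, 0.012, 0.05, -69, 0.312, 0.012, 0.05, -69, 0.312, 0.012, 0.05, -69, 0.312, 0.012, 0.05, -69, 0.312, 0.012, 0.05, -69],
  gripper=-1,
)

```text
clock: 1.3
position: [490.8, -415.0, 153.1]
ee_rot: [2.229, 2.214, -0.0]
wrist_force: [-0.3, -0.5, -0.8]
gripper_width: 92.8
grasp_force: 0.0
```

Run:
```python
from h import *
s=robot.sense();print(s['clock'],s['position'],Ro.from_rotvec(s['ee_rot']).as_matrix().round(3),s['joint_positions'].round(2))
shot('scene','s1')
d=cv2.imread('pics/s1.png')[110:260,280:480]
cv2.imwrite('pics/s1c.png',cv2.resize(d,None,fx=4,fy=4,interpolation=2))
```

```text
1.3 [ 490.79694513 -414.97945467  153.08642847] [[ 0.007  1.     0.   ]
 [ 1.    -0.007 -0.   ]
 [-0.     0.    -1.   ]] [-0.77  0.57  1.44 -0.    1.13 -0.77]
```

View pics/s1c.png

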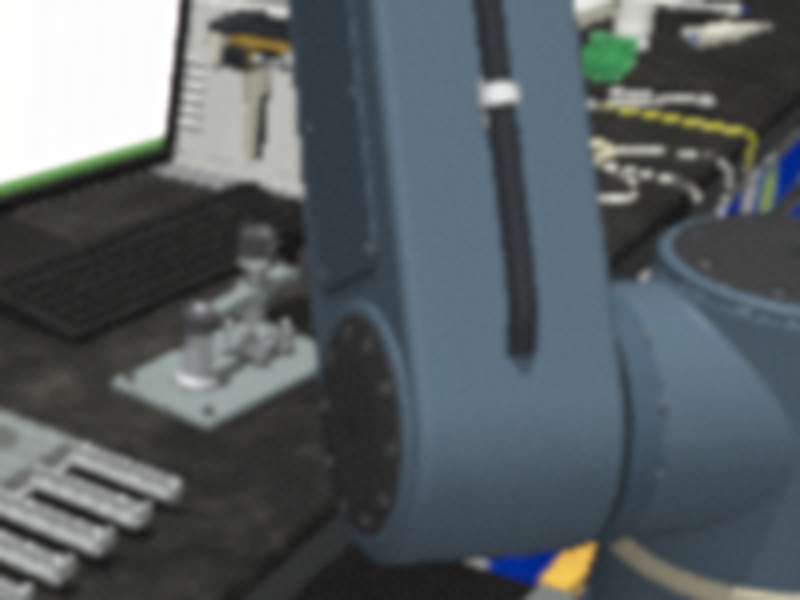

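The robot's arm hides the peg. The opening is wide compared with the peg, so I'll go down and close gently.

Request:
send_rows(
  plan=[0, 0, 0.03, 0, 0, 0, 0.055, 0, 0, 0, 0.055, 0],
)

```text
clock: 1.65
position: [489.6, -413.5, 94.9]
ee_rot: [-2.223, -2.212, 0.0]
wrist_force: [0.2, -0.0, -0.7]
gripper_width: 93.4
grasp_force: 0.0
```

Request:
send_rows(
  plan=[0, 0, 0, 0, 0, 0, 0, 0, 0, 0, 0, 0, 0, 0, 0, 0, 0, 0, 0, 0, 0, 0, 0, 0, 0, 0, 0, 0, 0, 0, 0, 0],
  gripper=1,
  squeeze=12,
)

```text
clock: 2.45
position: [491.2, -414.7, 97.9]
ee_rot: [-2.226, -2.217, -0.0]
wrist_force: [0.0, -0.2, 0.8]
gripper_width: 33.4
grasp_force: 0.0
```

Request:
send_rows(
  plan=[0, 0, 0, 0, 0, 0, 0, 0, 0, 0, 0, 0, 0, 0, 0, 0, 0, 0, 0, 0],
)

```text
clock: 2.95
position: [491.2, -414.7, 97.9]
ee_rot: [2.226, 2.217, 0.0]
wrist_force: [-0.2, 0.8, -0.2]
gripper_width: 0.7
grasp_force: 0.0
```

Run:
```python
from h import *
for i in range(2):
  s=robot.sense();print(s['clock'],s['position'],s['wrist_force'].round(1),s['ft_torque'].round(2),s['gripper_width'],s['grasp_force'])
shot('scene','s2')
```

```text
2.95 [ 491.17280904 -414.67104964   97.93888802] [-0.2  0.8 -0.2] [-0.05 -0.13  0.05] 0.6581321434678351 0.0
2.95 [ 491.17280904 -414.67104964   97.93888802] [-0.2  0.8 -0.2] [-0.05 -0.13  0.05] 0.6581321434678351 0.0
```

Run:
```python
from h import *
shot('top','t2')
a=cv2.imread('pics/t2.png')[200:270,330:420];b=cv2.imread('pics/s2.png')[150:220,290:380]
print([proj(load('t2'),p) for p in([491,-414.7,98],[491,-414.7,111])],proj(load('s2'),[491,-414.7,98]))
o=np.hstack([cv2.resize(i,(396,308),interpolation=2) for i in(a,b)])
cv2.imwrite('pics/c2.png',cv2.convertScaleAbs(o,alpha=1.5))
```

```text
[(397.77836617887834, 235.54470608690303), (398.6827312728178, 235.41848774380665)] (354.12078186502447, 170.50827214321905)
```

View pics/c2.png

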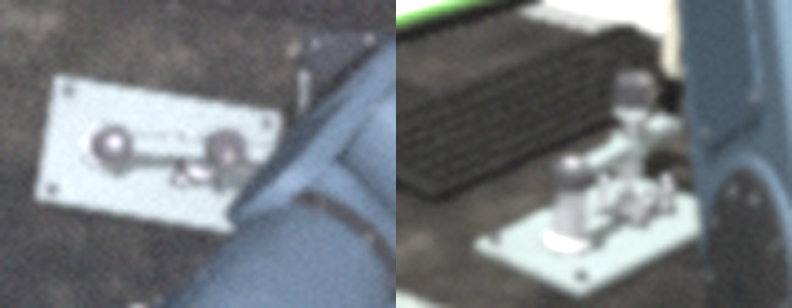

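Request:
send_rows(
  plan=[0, 0, -0.05, 0, 0, 0, -0.1, 0, 0.05, -0.03, -0.1, 0, 0.1, -0.06, -0.1, 0, 0.15, -0.09, -0.1, 0, 0.2, -0.12, -0.1, 0, 0.25, -0.15, -0.1, 0, 0.25, -0.15, -0.1, 0, 0.25, -0.15, -0.1, 0, 0.25, -0.15, -0.1, 0],
  gripper=-1,
)

```text
clock: 4.05
position: [342.3, -164.0, 198.5]
ee_rot: [2.223, 2.217, 0.0]
wrist_force: [-0.1, -0.5, 0.5]
gripper_width: 76.0
grasp_force: 0.0
```

Run:
```python
from h import *
a=shot('top','t3');b=shot('scene','s3')
p=np.array(robot.sense()['position']);print(p)
for z in(0,-17,-65):print(proj(b,p-[0,0,z]),proj(a,p-[0,0,z]))
print(proj(b,p+[46,0,-17]),proj(b,p-[46,0,17]))
# pivot/knob/peg hypothesis overlays
A=cv2.imread('pics/t3.png')[205:265,330:420];B=cv2.imread('pics/s3.png')[70:220,260:400]
cv2.imwrite('pics/c3.png',cv2.convertScaleAbs(np.hstack([cv2.resize(A,(420,280),interpolation=2),cv2.resize(cv2.imread('pics/s3.png')[150:220,290:380],(360,280),interpolation=2)]),alpha=1.5))
cv2.imwrite('pics/c3b.png',cv2.resize(B,(560,600),interpolation=2))
```

```text
[ 342.7425034 -164.828954   198.2054903]
(362.00193501848497, 175.1113803686734) (331.1817200028472, 276.1857408531071)
(362.5774764782569, 169.7508389105021) (331.6995023613607, 276.469820107322)
(364.2405807223146, 154.26083537007207) (333.227128955519, 277.3079464290322)
(347.7187049241632, 176.67064059415532) (375.70677758269335, 184.29801666819912)
```

View pics/c3.png

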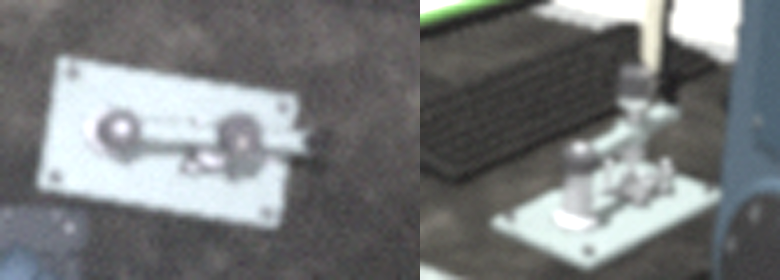

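View pics/s3.png

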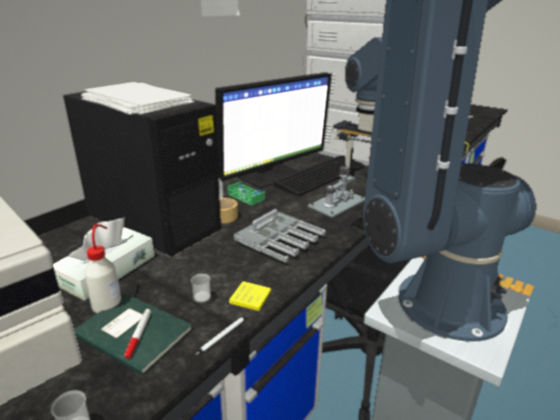

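The scene view shows the stand clear of the robot. The plate corners are at crop (495,222) and (588,268), and the finger is near (349,167). I'll compare the two cameras on shared points.

```bash
python3 - <<'E'
from h import *
a=load('t3');b=load('s3')
S=lambda x,y,z:ray(b,290+(x-420)/4,150+y/4,z).round(1)
T=lambda x,y,z:ray(a,330+x/4.667,205+y/4.667,z).round(1)
print('corner far-left',T(60,57,10),S(495,222,10));print('near-left',T(38,187,10),S(588,268,10)); print('near/far right',T(278,228,10),T(300,92,10),S(718,188,10))
print('pivot z=78',T(120,128,78),S(580,150,78),'knob129',T(240,132,129),S(635,72,129),'pegtop',T(312,140,111))
print('arm end z76',T(305,140,76),S(680,108,76))
for y in(-395,-403,-411): print(y,proj(a,[491,y,111]),proj(a,[491,y,76]),proj(b,[491,y,111]),proj(b,[491,y,76]))
E
cd pics
python3 - <<'E'
import cv2,numpy as np
a=cv2.imread('t3.png')[216:250,340:410];np.set_printoptions(linewidth=250)
g=cv2.cvtColor(a,6);print(g[16:24,40:66])
b=cv2.cvtColor(cv2.imread('scene0.png'),6);print(b[160:185,335:365])
E
```

```text
corner far-left [ 559.3 -224.9   10. ] [ 556.8 -219.    10. ]
near-left [ 451.8 -208.6   10. ] [ 448.4 -195.5   10. ]
near/far right [ 423.8 -405.8   10. ] [ 536.  -423.1   10. ] [ 434.7 -406.1   10. ]
pivot z=78 [ 498.9 -264.6   78. ] [ 503.3 -265.8   78. ] knob129 [ 496.1 -348.5  129. ] [ 496.2 -341.3  129. ] pegtop [ 492.3 -408.1  111. ]
arm end z76 [ 493.7 -411.3   76. ] [ 482.5 -409.7   76. ]
-395 (393.22523286504537, 235.26349021187838) (390.93901165451, 235.60204687773387) (351.8753217288731, 168.74440654824537) (351.02692305950063, 177.64548147312968)
-403 (395.44140981589896, 235.32643149596734) (393.10805017616093, 235.66365743930498) (352.92434632116476, 168.11635498664765) (352.06873634994196, 176.9904849673533)
-411 (397.65767710077813, 235.38937534561836) (395.27717523165046, 235.7252704588308) (353.96550774926834, 167.49301110548345) (353.1028174495972, 176.34034975293628)
[[ 95  92  98  98 100 113 134 147 151 147 149 138 122  94  86  83  80  69  59  58  59  61  67  68  67  69]
 [ 98 102  98  97  95 109 131 151 150 147 150 146 139 131 116 101  81  66  56  52  49  56  6
[... 3033 characters left out ...]
111  99 100 115 124 129 120 107  99  93  81  65  56  55  54  52  55  56  56  60  72]
 [ 43  49  59  77 104 122 118 115 115 108  95  92  96 102 101  95  88  81  77  70  64  60  58  58  56  56  56  56  61  75]
 [ 55  59  70  95 128 145 141 127 120 110  96  91  91  90  87  80  75  70  68  67  63  60  60  59  58  60  59  58  66  80]
 [ 65  73  93 123 148 158 155 140 132 119 103  93  88  81  74  68  66  70  68  67  65  62  59  60  59  59  60  60  69  85]
 [ 87 108 127 147 158 156 148 134 124 116 105  93  82  72  65  62  64  68  70  71  67  65  64  60  61  61  59  63  72  87]
 [127 143 152 155 151 140 125 113 109 108 102  92  74  62  62  61  64  65  66  67  64  66  62  61  61  60  59  63  75  89]]
```

```bash
cd pics
python3 - <<'E'
import cv2,numpy as np
b=cv2.imread('s3.png')[95:190,325:375];B=cv2.resize(b,None,fx=6,fy=6,interpolation=2);cv2.imwrite('c4.png',cv2.convertScaleAbs(B,alpha=1.3))
E
```

```text
(no output)
```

View pics/c4.png

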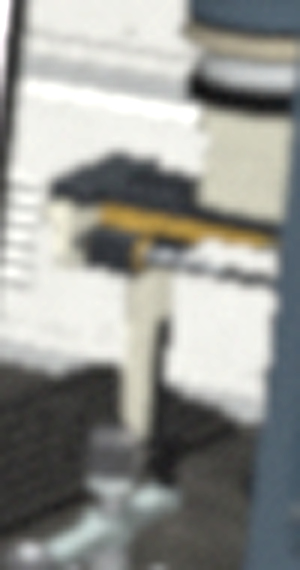

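Request:
send_rows(
  plan=[0.015, 0.05, 0, 0, 0.015, 0.108, 0, 0, 0.015, 0.108, 0.05, 0, 0.015, 0.108, 0.1, 0, 0.015, 0.108, 0.15, 0, 0.015, 0.108, 0.165, 0, 0.015, 0.108, 0.165, 0, 0.015, 0.108, 0.165, 0],
)

```text
clock: 4.95
position: [450.8, -150.2, 33.2]
ee_rot: [2.226, 2.216, 0.0]
wrist_force: [-0.0, 0.1, 0.1]
gripper_width: 93.0
grasp_force: 0.0
```

Run:
```python
from h import *
b=shot('scene','s5');s=robot.sense();p=np.array(s['position']);print(p,s['gripper_width'])
print([proj(b,p+[dx,0,-17]) for dx in(46,-46)])
B=cv2.imread('pics/s5.png')[130:250,250:400]
cv2.imwrite('pics/c5.png',cv2.convertScaleAbs(cv2.resize(B,None,fx=5,fy=5,interpolation=2),alpha=1.5))
```

```text
[ 451.1315691  -150.26175862   33.83397831] 93.19127764659906
[(312.44541856887827, 215.9011264924295), (336.62324612214485, 224.30307215723755)]
```

View pics/c5.png

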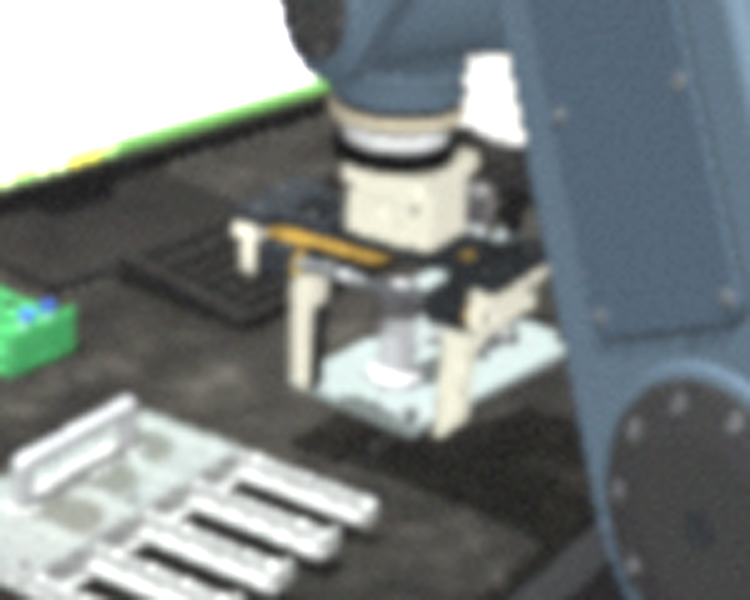

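Fingertips are seen at px (310,208) and (339,217), about 8 px higher than predicted. I'll settle this with a gentle touch on the bench.

Request:
send_rows(
  plan=[0, 0, 0.004, 0, 0, 0, 0.008, 0, 0, 0, 0.012, 0, 0, 0, 0.012, 0, 0, 0, 0.012, 0],
)

```text
clock: 5.5
position: [450.1, -149.5, 21.0]
ee_rot: [-2.225, -2.217, 0.0]
wrist_force: [0.0, -0.4, 0.0]
gripper_width: 92.9
grasp_force: 0.0
```

Request:
send_rows(
  plan=[0, 0, 0.002, 0, 0, 0, 0.004, 0, 0, 0, 0.005, 0, 0, 0, 0.005, 0],
)

```text
clock: 5.9
position: [450.1, -149.5, 15.8]
ee_rot: [-2.225, -2.217, 0.0]
wrist_force: [0.8, -0.3, 0.9]
gripper_width: 93.0
grasp_force: 0.0
```

Request:
send_rows(
  plan=[0, 0, 0.002, 0, 0, 0, 0.004, 0, 0, 0, 0.006, 0, 0, 0, 0.006, 0],
)

```text
clock: 6.3
position: [450.0, -149.5, 9.6]
ee_rot: [-2.225, -2.217, 0.0]
wrist_force: [0.0, 1.0, -0.1]
gripper_width: 92.9
grasp_force: 0.0
```

Request:
send_rows(
  plan=[0, 0, 0.002, 0, 0, 0, 0.004, 0, 0, 0, 0.005, 0, 0, 0, 0.005, 0],
)

```text
clock: 6.7
position: [450.0, -149.5, 4.8]
ee_rot: [-2.225, -2.217, 0.0]
wrist_force: [0.2, 0.5, 0.0]
gripper_width: 92.9
grasp_force: 0.0
```

Request:
send_rows(
  plan=[0, 0, 0.002, 0, 0, 0, 0.004, 0, 0, 0, 0.006, 0, 0, 0, 0.006, 0],
)

```text
clock: 7.1
position: [450.0, -149.4, -1.3]
ee_rot: [-2.225, -2.217, 0.0]
wrist_force: [-0.2, -0.5, 0.6]
gripper_width: 92.7
grasp_force: 0.0
```

Request:
send_rows(
  plan=[0, 0, 0.001, 0, 0, 0, 0.002, 0, 0, 0, 0.003, 0, 0, 0, 0.003, 0],
)

```text
clock: 7.5
position: [450.1, -149.5, -4.2]
ee_rot: [-2.226, -2.217, 0.0]
wrist_force: [-0.3, -0.4, -0.1]
gripper_width: 93.2
grasp_force: 0.0
```

Request:
send_rows(
  plan=[0, 0, 0.001, 0, 0, 0, 0.002, 0, 0, 0, 0.003, 0, 0, 0, 0.003, 0],
)

```text
clock: 7.9
position: [450.1, -149.5, -7.2]
ee_rot: [-2.225, -2.217, 0.0]
wrist_force: [-0.2, -0.4, 0.0]
gripper_width: 92.9
grasp_force: 0.0
```

Request:
send_rows(
  plan=[0, 0, 0.001, 0, 0, 0, 0.002, 0, 0, 0, 0.003, 0, 0, 0, 0.003, 0],
)

```text
clock: 8.3
position: [450.1, -149.5, -10.2]
ee_rot: [-2.225, -2.217, 0.0]
wrist_force: [-0.2, -0.7, -0.9]
gripper_width: 93.1
grasp_force: 0.0
```

Request:
send_rows(
  plan=[0, 0, 0.001, 0, 0, 0, 0.002, 0, 0, 0, 0.002, 0, 0, 0, 0.002, 0],
)

```text
clock: 8.7
position: [450.1, -149.5, -12.1]
ee_rot: [-2.226, -2.217, 0.0]
wrist_force: [0.4, -0.6, 1.0]
gripper_width: 93.0
grasp_force: 0.0
```

Request:
send_rows(
  plan=[0, 0, 0.001, 0, 0, 0, 0.002, 0, 0, 0, 0.002, 0, 0, 0, 0.002, 0],
)

```text
clock: 9.1
position: [450.1, -149.5, -14.1]
ee_rot: [-2.226, -2.217, 0.0]
wrist_force: [-0.3, -0.4, 0.6]
gripper_width: 93.3
grasp_force: 0.0
```

Run:
```python
from h import *
b=shot('scene','s6');p=np.array(robot.sense()['position'])
for dx in(46,-46):
  for z in(0,10,20,30):print(dx,z,np.round(proj(b,[p[0]+dx,p[1],z]),1))
def m(f):
  i=cv2.imread(f'pics/{f}.png').astype(int);B,G,R=i[...,0],i[...,1],i[...,2]
  k=((R-B>18)&(R>110)).astype(np.uint8);k[:,:290]=0;k[:,360:]=0;k[:150]=0;k[260:]=0
  n,l,st,c=cv2.connectedComponentsWithStats(k)
  for j in range(1,n):
    if st[j][4]>20:
      ys,xs=np.where(l==j);q=ys.max();print(f,st[j],'low',q,xs[ys==q].mean())
m('s5');m('s6')
```

```text
46 0 [312.3 220.5]
46 10 [312.5 217.9]
46 20 [312.6 215.2]
46 30 [312.8 212.5]
-46 0 [336.4 229.1]
-46 10 [336.6 226.4]
-46 20 [336.8 223.6]
-46 30 [337.1 220.9]
s5 [319 153  21   3  37] low 155 330.5
s5 [303 176  22   6  41] low 181 323.0
s6 [319 168  21   3  32] low 170 329.5
s6 [304 190  20   6  38] low 195 322.0
```

Request:
send_rows(
  plan=[0, 0, 0.001, 0, 0, 0, 0.002, 0, 0, 0, 0.002, 0, 0, 0, 0.002, 0],
)

```text
clock: 9.55
position: [450.2, -149.5, -15.5]
ee_rot: [2.225, 2.217, 0.0]
wrist_force: [-2.3, 1.5, 13.2]
gripper_width: 93.1
grasp_force: 6.5
```

Request:
send_rows(
  plan=[0, 0, 0.001, 0, 0, 0, 0.002, 0, 0, 0, 0.002, 0, 0, 0, 0.002, 0],
)

```text
clock: 9.95
position: [450.3, -149.6, -15.6]
ee_rot: [2.225, 2.217, 0.0]
wrist_force: [-13.1, 5.0, 49.3]
gripper_width: 92.6
grasp_force: 24.7
```

Run:
```python
from h import *
s=robot.sense();print(s['position'],s['wrist_force'],s['joint_positions'],s['joint_torque'].round(2))
```

```text
[ 450.28148414 -149.59853558  -15.62375187] [-13.05390371   4.96434422  49.26838606] [-4.18854145e-01  5.79446801e-01  1.98367693e+00 -1.92370435e-04
  5.78166604e-01 -4.15130861e-01] [ -0.15 -29.43 -14.58   0.17  -3.88  -0.03]
```

Request:
send_rows(
  plan=[0, 0, -0.05, 0, 0, 0, -0.055, 0, 0, 0, -0.055, 0, 0, 0, -0.055, 0, 0, 0, -0.055, 0, 0, 0, -0.055, 0, 0, 0, -0.055, 0, 0, 0, -0.055, 0, 0, 0, -0.055, 0, 0, 0, -0.055, 0, 0, 0, -0.055, 0, 0, 0, -0.055, 0],
  gripper=0.7,
)

```text
clock: 11.15
position: [450.1, -149.5, 37.0]
ee_rot: [2.226, 2.217, 0.0]
wrist_force: [-0.3, 0.8, -0.6]
gripper_width: 13.9
grasp_force: 0.0
```

Run:
```python
from h import *
b=shot('scene','s7');s=robot.sense();p=np.array(s['position']);print(p,s['gripper_width'],s['wrist_force'].round(1))
w=s['gripper_width']/2
for z in(0,20,40,60):print(z,np.round(proj(b,[p[0]+w+8,p[1],z]),1),np.round(proj(b,[p[0]-w-8,p[1],z]),1))
B=cv2.imread('pics/s7.png')[130:230,270:370]
cv2.imwrite('pics/c7.png',cv2.convertScaleAbs(cv2.resize(B,None,fx=6,fy=6,interpolation=2),alpha=1.5))
```

```text
[ 450.14891123 -149.51528266   36.94872433] 13.807937024730288 [ 0.7 -0.9  0.7]
0 [320.3 223.3] [328.1 226.1]
20 [320.6 218. ] [328.5 220.7]
40 [321.  212.6] [328.9 215.2]
60 [321.3 207.1] [329.3 209.7]
```

View pics/c7.png

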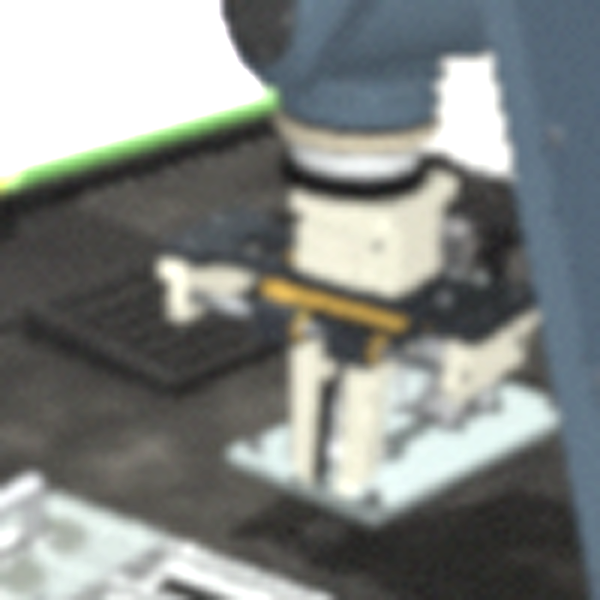

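The fingertips are really about 15.5 mm above the reported TCP height, both open and closed, and the sideways position agrees. I'll carry that offset and try the peg again.

Request:
send_rows(
  plan=[0, 0, -0.05, 0, 0, 0, -0.093, 0, -0.05, 0.01, -0.093, 0, -0.1, 0.02, -0.093, 0, -0.15, 0.03, -0.093, 0, -0.2, 0.04, -0.093, 0, -0.25, 0.044, -0.093, 0, -0.266, 0.044, -0.093, 0, -0.266, 0.044, -0.063, 0, -0.266, 0.044, -0.03, 0, -0.266, 0.044, -0.028, 0, -0.266, 0.044, -0.028, 0],
  gripper=-1,
)

```text
clock: 12.4
position: [493.1, -415.5, 65.1]
ee_rot: [-2.225, -2.217, 0.0]
wrist_force: [0.7, -0.1, 0.9]
gripper_width: 93.1
grasp_force: 0.0
```

Request:
send_rows(
  plan=[0, 0, 0, 0, 0, 0, 0, 0, 0, 0, 0, 0, 0, 0, 0, 0, 0, 0, 0, 0, 0, 0, 0, 0, 0, 0, 0, 0, 0, 0, 0, 0, 0, 0, 0, 0, 0, 0, 0, 0, 0, 0, 0, 0, 0, 0, 0, 0],
  gripper=1,
)

```text
clock: 13.6
position: [493.2, -415.7, 64.9]
ee_rot: [2.226, 2.217, 0.0]
wrist_force: [0.7, -0.5, -0.4]
gripper_width: 14.0
grasp_force: 12.0
```

Request:
send_rows(
  plan=[0.0001, 0.0131, 0, -5, 0.0014, 0.0261, 0, -10, 0.0038, 0.039, 0, -15, 0.0072, 0.0516, 0, -20, 0.0118, 0.0638, 0, -25, 0.0175, 0.0757, 0, -30, 0.0241, 0.0869, 0, -35, 0.0317, 0.0976, 0, -40],
)

```text
clock: 14.4
position: [592.2, -386.5, 65.1]
ee_rot: [1.326, 2.842, -0.004]
wrist_force: [7.0, -11.8, -6.7]
gripper_width: 13.8
grasp_force: 12.0
```

Request:
send_rows(
  plan=[-0.001, 0.0131, 0, -5, -0.0006, 0.0261, 0, -10, 0.0018, 0.039, 0, -15, 0.0052, 0.0516, 0, -20, 0.0098, 0.0638, 0, -25, 0.0155, 0.0757, 0, -30, 0.0221, 0.0869, 0, -35, 0.0267, 0.0934, 0, -38, 0.0267, 0.0934, 0, -38],
)

```text
clock: 15.3
position: [648.3, -303.7, 65.3]
ee_rot: [0.329, 3.118, -0.002]
wrist_force: [13.8, -3.4, -6.5]
gripper_width: 13.7
grasp_force: 12.0
```

Request:
send_rows(
  plan=[0, 0, 0, 0, 0, 0, 0, 0, 0, 0, 0, 0, 0, 0, 0, 0, 0, 0, -0.03, 0, 0, 0, -0.07, 0, 0, 0, -0.11, 0, 0, 0, -0.11, 0],
  gripper=-0.5,
)

```text
clock: 16.1
position: [647.7, -305.3, 181.5]
ee_rot: [0.333, 3.115, -0.006]
wrist_force: [0.2, -0.2, 0.7]
gripper_width: 69.1
grasp_force: 0.0
```

Run:
```python
from h import *
s=robot.sense();print(s['clock'],s['position'],s['joint_positions'].round(2),s['wrist_force'].round(1))
R=Ro.from_rotvec(s['ee_rot']).as_matrix();print(R.round(3))
# above handle: tips clear; want tool y along world +x
print(tool([562,14.5,s['position'][2]]))
```

```text
16.1 [ 647.67526817 -305.32714469  181.51748193] [-0.51  0.67  1.19 -0.    1.27 -1.86] [ 0.2 -0.2  0.7]
[[-0.977  0.212  0.008]
 [ 0.212  0.977 -0.005]
 [-0.009 -0.003 -1.   ]]
[ 0.15142269  0.29444206 -0.00216805]
```

Request:
send_rows(
  plan=[0.151, 0.294, 0, 79, 0.151, 0.294, 0, 79, 0.151, 0.294, 0, 79, 0.151, 0.294, 0, 79, 0.151, 0.294, 0, 79, 0.151, 0.294, 0, 79, 0.151, 0.294, 0.02, 79, 0.151, 0.294, 0.05, 79, 0.151, 0.294, 0.1, 79, 0.151, 0.294, 0.1, 79, 0.151, 0.294, 0.1, 79, 0.151, 0.294, 0.1, 79, 0.151, 0.294, 0.1, 79],
)

```text
clock: 17.4
position: [560.8, 15.1, 75.8]
ee_rot: [2.243, 2.198, 0.002]
wrist_force: [-0.1, -0.3, 0.0]
gripper_width: 69.9
grasp_force: 0.0
```

Run:
```python
from h import *
s=robot.sense();print(s['clock'],s['position'],s['joint_positions'].round(2))
print(Ro.from_rotvec(s['ee_rot']).as_matrix().round(3))
b=shot('scene','s8');p=np.array(s['position'])
print('handle',np.round(proj(b,[562,14.5,61]),1),'tips',[np.round(proj(b,p+[dx,0,15.5]),1) for dx in(46,-46)])
B=cv2.imread('pics/s8.png')[130:280,200:350]
cv2.imwrite('pics/c8.png',cv2.convertScaleAbs(cv2.resize(B,None,fx=4,fy=4,interpolation=2),alpha=1.4))
```

```text
17.4 [560.75769954  15.1144912   75.82908132] [-0.06  0.53  1.73  0.    0.88 -0.04]
[[ 0.02   1.     0.002]
 [ 1.    -0.02  -0.   ]
 [-0.     0.002 -1.   ]]
handle [266.1 216.7] tips [array([254.7, 203.9]), array([278.4, 212.4])]
```

View pics/c8.png

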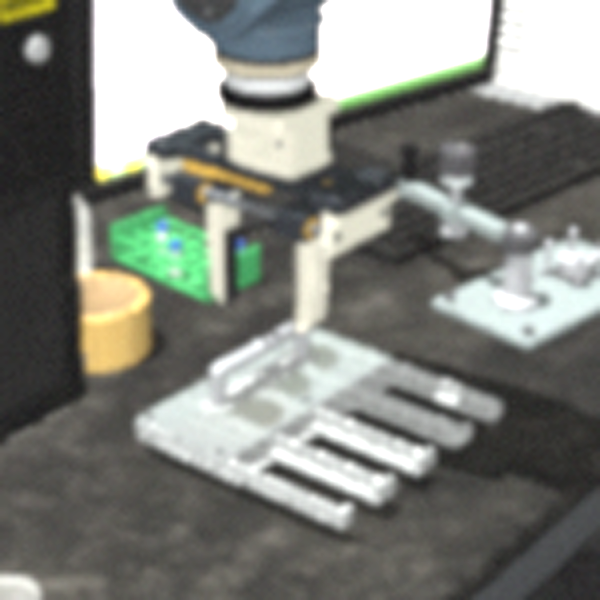

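The view shows the clamp arm swung clear and the gripper over the handle bar (bar middle about (257,357), tips (222,300) and (312,330)). The tips match the corrected prediction, so I'll go down and grip.

Request:
send_rows(
  plan=[0, 0, 0.025, 0, 0, 0, 0.046, 0, 0, 0, 0.046, 0],
)

```text
clock: 17.75
position: [559.0, 15.2, 27.4]
ee_rot: [-2.243, -2.197, 0.003]
wrist_force: [-0.6, -0.8, -0.1]
gripper_width: 69.8
grasp_force: 0.0
```

Request:
send_rows(
  plan=[0, 0, 0, 0, 0, 0, 0, 0, 0, 0, 0, 0, 0, 0, 0, 0, 0, 0, 0, 0, 0, 0, 0, 0, 0, 0, 0, 0, 0, 0, 0, 0, 0, 0, 0, 0],
  gripper=1,
  squeeze=15,
)

```text
clock: 18.65
position: [560.7, 15.2, 29.1]
ee_rot: [2.244, 2.197, 0.001]
wrist_force: [2.9, -0.5, -1.0]
gripper_width: 11.5
grasp_force: 15.0
```

Request:
send_rows(
  plan=[0, -0.0029, -0.0063, 0, 0, -0.0059, -0.0125, 0, 0, -0.0092, -0.0185, 0, 0, -0.0128, -0.0244, 0, 0, -0.0167, -0.0301, 0, 0, -0.0208, -0.0357, 0, 0, -0.0251, -0.041, 0, 0, -0.0297, -0.0462, 0, 0, -0.0345, -0.0511, 0, 0, -0.0395, -0.0559, 0, 0, -0.0425, -0.0588, 0, 0, -0.0457, -0.0614, 0],
)

```text
clock: 19.85
position: [514.2, 16.2, 90.6]
ee_rot: [2.245, 2.198, 0.0]
wrist_force: [0.5, -0.2, -6.1]
gripper_width: 11.2
grasp_force: 15.0
```

Request:
send_rows(
  plan=[0, 0, 0, 0, 0, 0, 0, 0, 0, 0, 0, 0, 0, 0, 0, 0, 0, 0, 0, 0, 0, 0, 0, 0, 0, 0, 0, 0, 0, 0, 0, 0, 0, 0, 0, 0, 0, 0, 0, 0],
)

```text
clock: 20.85
position: [514.5, 16.2, 90.3]
ee_rot: [-2.245, -2.198, -0.0]
wrist_force: [-0.7, -0.3, -6.3]
gripper_width: 11.3
grasp_force: 15.0
```

Run:
```python
from h import *
s=robot.sense();print(s['position'],s['wrist_force'].round(1),s['gripper_width'])
shot('scene','s9')
```

```text
[514.48194661  16.20713754  90.32446437] [-0.7 -0.3 -6.3] 11.262828250777313
```

Request:
send_rows(
  plan=[0, 0.0032, 0.0026, 0, 0, 0.0062, 0.0055, 0, 0, 0.0112, 0.0103, 0, 0, 0.016, 0.0152, 0, 0, 0.0206, 0.0204, 0, 0, 0.0249, 0.0257, 0, 0, 0.029, 0.0313, 0, 0, 0.0329, 0.037, 0, 0, 0.0365, 0.0429, 0, 0, 0.0398, 0.0489, 0, 0, 0.0428, 0.0551, 0, 0, 0.0445, 0.059, 0, 0, 0.0457, 0.0614, 0, 0, 0.0457, 0.0614, 0, 0, 0.0457, 0.0614, 0],
)

```text
clock: 22.4
position: [559.4, 15.2, 29.1]
ee_rot: [-2.244, -2.197, 0.002]
wrist_force: [-6.4, 0.0, 5.4]
gripper_width: 11.2
grasp_force: 15.0
```

Run:
```python
from h import *
s=robot.sense();print(s['clock'],s['position'],s['wrist_force'].round(1),s['gripper_width'])
shot('scene','s10');shot('top','t10')
```

```text
22.4 [559.40012233  15.22850963  29.06253812] [-6.4  0.   5.4] 11.204748989979153
```

Request:
send_rows(
  plan=[0, 0, 0, 0, 0, 0, 0, 0, 0, 0, 0, 0, 0, 0, 0, 0, 0, 0, -0.05, 0, 0, 0, -0.1, 0, 0, 0, -0.12, 0, -0.441, -0.281, -0.12, 0, -0.441, -0.281, -0.12, 0, -0.441, -0.281, -0.12, 0, -0.441, -0.281, -0.12, 0, -0.441, -0.281, -0.12, 0, -0.441, -0.281, -0.12, 0, -0.441, -0.281, -0.12, 0, -0.441, -0.281, -0.12, 0, -0.441, -0.281, -0.12, 0, -0.441, -0.281, -0.12, 0, -0.441, -0.281, -0.12, 0, -0.441, -0.281, -0.12, 0],
  gripper=-1,
)

```text
clock: 24.4
position: [268.4, -421.9, 149.0]
ee_rot: [2.248, 2.193, -0.001]
wrist_force: [0.3, 0.2, 0.1]
gripper_width: 93.0
grasp_force: 0.0
```

Run:
```python
from h import *
s=robot.sense();print(s['clock'],s['position'],s['joint_positions'].round(2))
T=[shot('top','t11_%d'%i) for i in range(4)];S=[shot('scene','s11_%d'%i) for i in range(4)]
t=np.mean([d['frame'].astype(float) for d in T],0);c=np.mean([d['frame'].astype(float) for d in S],0)
np.save('pics/t11.npy',t);np.save('pics/s11.npy',c)
f=lambda i,x0,x1,y0,y1,w,h:cv2.resize(i[y0:y1,x0:x1,::-1].clip(0,255).astype(np.uint8),(w,h),interpolation=2)
A=f(t,245,405,195,265,800,350);B=np.hstack([f(c,225,335,200,272,382,250),f(c,290,375,150,205,386,250)])
B=cv2.copyMakeBorder(B,0,0,0,800-B.shape[1],0)
cv2.imwrite('pics/c11.png',cv2.convertScaleAbs(np.vstack([A,B]),alpha=1.4))
```

```text
24.4 [ 268.40401982 -421.88276529  148.95123972] [-1.1   0.33  1.83 -0.    0.98 -1.07]
```

View pics/c11.png

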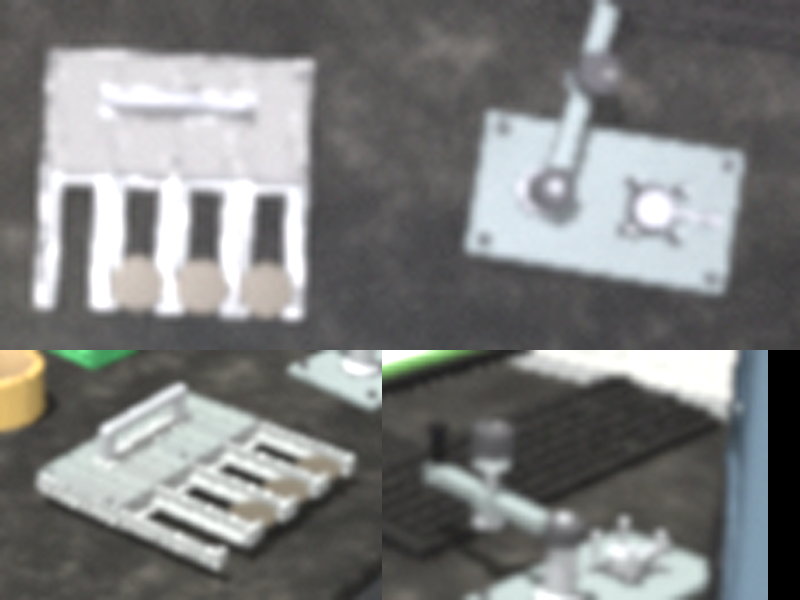

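All three discs lie at the front ends of lanes 3, 2 and 1, at crop (136,283), (201,285) and (265,288). The pedestal is clear and its bright top is at (655,211). That was my last picture, so I'll work by numbers from here.

```bash
cat >> h.py <<'E'
def discs(t,d,z=22,x0=250,x1=310,y0=205,y1=262):
    g=t[y0:y1,x0:x1];k=((g[...,0]-g[...,2]>16)&(g[...,0]>75)&(g[...,0]<190)).astype(np.uint8)
    n,l,st,c=cv2.connectedComponentsWithStats(k);o=[]
    for j in range(1,n):
        if st[j][4]>30:o.append((st[j].tolist(),ray(d,x0+c[j][0],y0+c[j][1],z).round(1)))
    return o
E
python3 - <<'E'
from h import *
t=np.load('pics/t11.npy');c=np.load('pics/s11.npy');d=load('t11_0');s=load('s11_0')
for px in((136,283),(655,211),(80,280)):
    print(px,t[195+px[1]//5,245+px[0]//5].round())
for o in discs(t,d):print('top',o)
for o in discs(c,s,22,225,345,200,272):print('scene',o)
# pedestal top: bright blob
g=t[230:246,368:386].mean(2);w=np.clip(g-190,0,None);ys,xs=np.mgrid[230:246,368:386]
print(g.round()[::1].astype(int))
print('seat',ray(d,(w*xs).sum()/w.sum(),(w*ys).sum()/w.sum(),26))
C=lambda x,y,z:ray(d,245+x/5,195+y/5,z).round(1)
print('pins base/top',[C(*p,44) for p in((630,183),(683,190),(678,240),(625,233))])
print('seat by hand',C(655,211,26),'pivot',C(551,186,84),'plate',[C(*p,10) for p in((487,108),(745,152),(725,295),(467,253))])
S=lambda x,y,z:ray(s,290+(x-382)*85/386,150+(y-350)*55/250,z).round(1)
print('scene seat',S(628,560,26), 'pins',[S(*p,44) for p in((625,522),(597,535),(660,537),(628,552))])
print('tray',[C(*p) for p in((47,48,31),(315,58,31),(300,318,28),(36,305,28))])
E
```

```text
(136, 283) [149. 142. 136.]
(655, 211) [190. 191. 201.]
(80, 280) [71. 70. 68.]
scene ([0, 0, 14, 24, 277], array([727. ,  -1.2,  22. ]))
scene ([67, 44, 11, 6, 34], array([423.7,  41.7,  22. ]))
[[161 155 141 139 156 162 159 156 156 158 158 157 156 155 155 155 154 156]
 [160 147 125 115 135 146 143 142 146 151 153 151 146 147 152 155 156 157]
 [159 152 131 109 107 121 131 136 138 140 144 133 127 143 158 160 157 157]
 [162 155 138 113 106 132 154 165 166 157 144 123 113 129 152 160 158 157]
 [162 156 136 116 131 164 180 187 188 179 163 140 125 126 140 155 158 156]
 [161 154 132 122 153 182 192 194 195 192 179 157 143 142 148 155 156 156]
 [161 151 128 126 162 189 194 195 195 193 185 168 154 155 155 158 158 155]
 [160 147 126 120 160 188 196 195 194 192 185 171 163 164 167 167 160 154]
 [159 146 124 113 148 179 190 194 194 190 178 156 150 154 161 168 167 159]
 [148 136 125 119 129 155 175 184 184 179 160 140 139 147 154 160 158 150]
 [136 123 137 142 127 124 136 147 147 147 134 132 147 156 157 157 153 148]
 [134 120 132 139 128 114 111 115 117 122 116 123 150 161 159 156 154 153]
 [14
[... 294 characters left out ...]
]]
seat [ 488.44167707 -347.56687091   26.        ]
pins base/top [array([ 505.3, -327.4,   44. ]), array([ 501.1, -367.3,   44. ]), array([ 463.5, -363.9,   44. ]), array([ 467.6, -324.1,   44. ])]
seat by hand [ 485.4 -350.1   26. ] pivot [ 499.4 -261.8   84. ] plate [array([ 561.6, -223.1,   10. ]), array([ 533.3, -422. ,   10. ]), array([ 423.3, -407.4,   10. ]), array([ 449.8, -209.7,   10. ])]
scene seat [ 481.1 -334.3   26. ] pins [array([ 500.7, -361.6,   44. ]), array([ 505.6, -325.3,   44. ]), array([ 464.6, -353.3,   44. ]), array([ 470.7, -312.6,   44. ])]
tray [array([596.3, 116. ,  31. ]), array([594.5, -88.7,  31. ]), array([396.9, -82.2,  28. ]), array([401. , 117.8,  28. ])]
```

```bash
sed -i 's/>16)/>7)/' h.py
python3 - <<'E'
from h import *
t=np.load('pics/t11.npy');c=np.load('pics/s11.npy');d=load('t11_0');s=load('s11_0')
for o in discs(t,d):print('top',o)
for o in discs(c,s,22,255,325,215,272):print('scene',o)
# pedestal top: threshold + ellipse centroid
g=t[228:248,366:388].mean(2).astype(np.float32);G=cv2.resize(g,None,fx=8,fy=8,interpolation=2)
k=(G>170).astype(np.uint8);n,l,st,cc=cv2.connectedComponentsWithStats(k)
for j in range(1,n):
  if st[j][4]>500:
    u,v=(cc[j]+.5)/8-.5;print(st[j],ray(d,366+u,228+v,26).round(1))
p=robot.sense();print(tool([487.5,-347,100]))
print(p['joint_positions'])
E
```

```text
top ([17, 41, 10, 11, 80], array([421.1,  44.2,  22. ]))
top ([31, 42, 9, 11, 81], array([420.3,  -5.5,  22. ]))
top ([43, 42, 10, 12, 82], array([418.5, -54.5,  22. ]))
scene ([55, 15, 13, 8, 62], array([421.5, -56.3,  22. ]))
scene ([46, 22, 13, 7, 65], array([421.9,  -6.7,  22. ]))
scene ([36, 28, 14, 8, 75], array([423. ,  41.6,  22. ]))
[  53   45   56   51 2155] [ 488.5 -348.3   26. ]
[0.07641769 0.21553187 0.04904059]
[-1.09104633e+00  3.25908741e-01  1.83684221e+00  3.08980976e-05
  9.78742007e-01 -1.07118596e+00]
```

Request:
send_rows(
  plan=[0.079, 0.218, 0, 6.5, 0.079, 0.218, 0, 6.5, 0.079, 0.218, 0, 6.5, 0.079, 0.218, 0, 6.5, 0.079, 0.218, 0, 6.5, 0.079, 0.218, 0.04, 6.5, 0.079, 0.218, 0.08, 6.5, 0.079, 0.218, 0.11, 6.5, 0.079, 0.218, 0.13, 6.5, 0.079, 0.218, 0.145, 6.5, 0.079, 0.218, 0.145, 6.5, 0.079, 0.218, 0.145, 6.5],
  gripper=-0.3,
)

```text
clock: 26.0
position: [490.0, -345.5, 4.6]
ee_rot: [2.365, 2.067, 0.0]
wrist_force: [0.2, -0.6, 0.6]
gripper_width: 60.4
grasp_force: 0.0
```

Request:
send_rows(
  plan=[0, 0, 0, 0, 0, 0, 0, 0, 0, 0, 0, 0, 0, 0, 0, 0, 0, 0, 0, 0, 0, 0, 0, 0, 0, 0, 0, 0, 0, 0, 0, 0],
  gripper=1,
  squeeze=4,
)

```text
clock: 26.8
position: [490.9, -345.7, 4.4]
ee_rot: [2.364, 2.065, 0.002]
wrist_force: [7.2, 0.2, -2.1]
gripper_width: 29.8
grasp_force: 4.0
```

Run:
```python
from h import *
s=robot.sense();print(s['clock'],s['position'],s['wrist_force'].round(1),s['gripper_width'],s['grasp_force'],Ro.from_rotvec(s['ee_rot']).as_matrix().round(3).tolist())
```

```text
26.8 [ 490.94461838 -345.73829479    4.35271932] [ 7.2  0.2 -2.1] 29.75642685747273 4.000106938183308 [[0.134, 0.991, 0.003], [0.991, -0.134, -0.001], [-0.001, 0.003, -1.0]]
```

Request:
send_rows(
  plan=[0, 0, 0, 0, 0, 0, 0, 0, 0, 0, 0, 0, 0, 0, -0.025, 0, 0, 0, -0.05, 0, 0, 0, -0.05, 90, 0, 0, -0.05, 90, 0, 0, -0.05, 90, 0, 0, -0.05, 90, 0, 0, -0.05, 90, 0, 0, -0.05, 90, 0, 0, -0.05, 90, 0, 0, -0.05, 90, 0, 0, -0.05, 90, 0, 0, -0.05, 90, 0, 0, -0.05, 90, 0, 0, -0.025, 90, 0, 0, 0, 90, 0, 0, 0, 90],
  gripper=-0.3,
)

```text
clock: 28.7
position: [487.8, -344.1, 1.2]
ee_rot: [-3.131, 0.211, 0.007]
wrist_force: [-0.9, 1.1, -1.0]
gripper_width: 60.4
grasp_force: 0.0
```

Request:
send_rows(
  plan=[0, 0, 0, 0, 0, 0, 0, 0, 0, 0, 0, 0, 0, 0, 0, 0, 0, 0, 0, 0, 0, 0, 0, 0, 0, 0, 0, 0, 0, 0, 0, 0],
  gripper=1,
  squeeze=4,
)

```text
clock: 29.5
position: [489.8, -347.0, 4.8]
ee_rot: [3.132, -0.211, 0.002]
wrist_force: [-2.8, -8.4, 0.8]
gripper_width: 30.0
grasp_force: 4.0
```

Run:
```python
from h import *
s=robot.sense();print(s['clock'],s['position'],s['wrist_force'].round(1),s['gripper_width'],s['grasp_force'],Ro.from_rotvec(s['ee_rot']).as_matrix().round(3).tolist(),s['joint_positions'].round(2))
```

```text
29.5 [ 489.78365097 -346.98722785    4.76306453] [-2.8 -8.4  0.8] 29.97691288233362 4.000106155872345 [[0.991, -0.134, 0.001], [-0.134, -0.991, -0.003], [0.002, 0.003, -1.0]] [-0.69  0.7   1.65 -0.    0.8   1.01]
```

Request:
send_rows(
  plan=[0, 0, 0, 0, 0, 0, 0, 0, 0, 0, 0, 0, 0, 0, -0.03, 0, 0, 0, -0.07, 0, 0, 0, -0.1, 0, 0, 0, -0.1, -96.6, 0, 0, -0.1, -96.6, 0, 0, -0.1, -96.6, 0, 0, -0.1, -96.6, 0, 0, -0.1, -96.6, 0, 0, -0.1, -96.6, 0, 0, -0.1, -96.6, 0, 0, -0.1, -96.6, 0, 0, -0.1, -96.6, 0, 0, -0.1, -96.6, 0, 0, -0.1, -96.6, 0, 0, -0.1, -96.6],
  gripper=-0.3,
)

```text
clock: 31.3
position: [489.5, -345.1, 103.9]
ee_rot: [-2.237, -2.206, -0.0]
wrist_force: [0.4, 0.4, -0.1]
gripper_width: 60.1
grasp_force: 0.0
```

Run:
```python
from h import *
s=robot.sense();print(s['clock'],s['position'],s['ee_rot'],s['joint_positions'].round(2))
for p in ([422,-53.6],[423,-4.8],[424,44.3]):print(tool(p+[100]).round(4))
```

```text
31.3 [ 489.53713398 -345.11283021  103.88846873] [-2.23651946e+00 -2.20588803e+00 -1.30591554e-04] [-0.69  0.55  1.61  0.    0.98 -0.68]
[ 0.2906 -0.0716  0.004 ]
[ 0.3394 -0.0712  0.004 ]
[ 0.3885 -0.0709  0.004 ]
```

Request:
send_rows(
  plan=[0.2906, -0.0716, 0, 0, 0.2906, -0.0716, 0, 0, 0.2906, -0.0716, 0, 0, 0.2906, -0.0716, 0, 0, 0.2906, -0.0716, 0, 0, 0.2906, -0.0716, 0, 0, 0.2906, -0.0716, 0.03, 0, 0.2906, -0.0716, 0.06, 0, 0.2906, -0.0716, 0.06, 0, 0.2906, -0.0716, 0.06, 0],
)

```text
clock: 32.3
position: [423.5, -53.4, 44.3]
ee_rot: [-2.242, -2.199, 0.001]
wrist_force: [0.6, 0.6, -0.2]
gripper_width: 60.2
grasp_force: 0.0
```

Run:
```python
from h import *
s=robot.sense();print(s['clock'],s['position'],tool([422,-53.6,-9.5]).round(4))
c=shot('scene','s12');t=c['frame'].astype(float)
for o in discs(t,c,22,255,325,215,272):print('scene',o)
```

```text
32.3 [423.53141613 -53.42401948  44.32193103] [-0.0002 -0.0015  0.0538]
scene ([55, 16, 13, 6, 43], array([422.4, -52.9,  22. ]))
scene ([46, 22, 13, 7, 63], array([421.9,  -7.1,  22. ]))
scene ([36, 28, 14, 8, 73], array([423.1,  41.4,  22. ]))
```

Request:
send_rows(
  plan=[0, -0.001, 0.03, 0, 0, -0.001, 0.045, 0, 0, -0.001, 0.052, 0, 0, -0.001, 0.0535, 0, 0, -0.001, 0.0535, 0],
)

```text
clock: 32.85
position: [423.2, -53.6, -8.8]
ee_rot: [2.243, 2.199, 0.001]
wrist_force: [-0.6, -1.1, -0.9]
gripper_width: 61.0
grasp_force: 0.0
```

Request:
send_rows(
  plan=[0, 0, 0, 0, 0, 0, 0, 0, 0, 0, 0, 0, 0, 0, 0, 0, 0, 0, 0, 0, 0, 0, 0, 0],
  gripper=1,
  squeeze=12,
)

```text
clock: 33.45
position: [422.9, -53.5, -9.3]
ee_rot: [2.242, 2.199, 0.0]
wrist_force: [-0.1, -0.5, 6.8]
gripper_width: 41.3
grasp_force: 12.0
```

Request:
send_rows(
  plan=[0, 0, -0.01, 0, 0, 0, -0.02, 0, 0, 0, -0.04, 0, 0, 0, -0.075, 0, 0, 0, -0.1, 0, 0, 0, -0.1, 0],
  squeeze=18,
)

```text
clock: 34.05
position: [424.3, -53.7, 93.8]
ee_rot: [2.239, 2.196, 0.005]
wrist_force: [1.3, -0.2, -0.2]
gripper_width: 40.7
grasp_force: 18.0
```

Request:
send_rows(
  plan=[-0.04, 0.01, 0, 2, -0.08, 0.02, 0, 4, -0.12, 0.03, 0, 6.6, -0.16, 0.04, 0, 6.6, -0.2, 0.05, 0, 6.6, -0.24, 0.06, 0, 6.6, -0.28, 0.07, 0, 6.6, -0.2922, 0.0736, 0, 6.6, -0.2922, 0.0736, 0.02, 6.6, -0.2922, 0.0736, 0.04, 6.6, -0.2922, 0.0736, 0.04, 6.6, -0.2922, 0.0736, 0.04, 6.6],
)

```text
clock: 35.25
position: [490.3, -346.4, 50.5]
ee_rot: [-2.365, -2.067, 0.0]
wrist_force: [0.6, 0.1, 0.0]
gripper_width: 41.0
grasp_force: 18.0
```

Run:
```python
from h import *
s=robot.sense();print(s['clock'],s['position'],s['wrist_force'].round(1),s['gripper_width'],tool([490.8,-347.1,-1.3]).round(4),Ro.from_rotvec(s['ee_rot']).as_matrix().round(3).tolist())
d=shot('top','t13');t=d['frame'].astype(float)
for o in discs(t,d):print(o)
```

```text
35.25 [ 490.31614338 -346.38064477   50.48652573] [0.6 0.1 0. ] 41.018125655820576 [-0.0007  0.0006  0.0518] [[0.134, 0.991, -0.001], [0.991, -0.134, 0.001], [0.001, -0.001, -1.0]]
([17, 41, 10, 11, 81], array([421. ,  44.1,  22. ]))
([30, 42, 10, 11, 79], array([420.2,  -5.3,  22. ]))
```

Request:
send_rows(
  plan=[-0.0007, 0.0005, 0.02, 0, -0.0007, 0.0005, 0.03, 0, -0.0007, 0.0005, 0.036, 0, -0.0007, 0.0005, 0.038, 0, -0.0007, 0.0005, 0.04, 0],
)

```text
clock: 35.8
position: [491.1, -347.9, 10.8]
ee_rot: [2.365, 2.067, 0.0]
wrist_force: [0.2, -0.8, 0.2]
gripper_width: 41.2
grasp_force: 18.0
```

Request:
send_rows(
  plan=[0, 0, 0.002, 0, 0, 0, 0.004, 0, 0, 0, 0.006, 0, 0, 0, 0.008, 0, 0, 0, 0.008, 0],
)

```text
clock: 36.3
position: [490.8, -347.6, 2.2]
ee_rot: [-2.366, -2.067, 0.0]
wrist_force: [0.0, -0.4, -0.4]
gripper_width: 40.5
grasp_force: 18.0
```

Request:
send_rows(
  plan=[0, 0, 0.001, 0, 0, 0, 0.002, 0, 0, 0, 0.003, 0, 0, 0, 0.003, 0],
)

```text
clock: 36.7
position: [490.8, -347.7, -0.7]
ee_rot: [-2.366, -2.067, 0.0]
wrist_force: [-0.5, 0.0, -0.6]
gripper_width: 40.8
grasp_force: 18.0
```

Request:
send_rows(
  plan=[0, 0, 0, 0, 0, 0, 0, 0, 0, 0, 0, 0, 0, 0, 0, 0, 0, 0, 0, 0],
  gripper=-0.3,
)

```text
clock: 37.2
position: [490.9, -347.7, -0.5]
ee_rot: [2.366, 2.067, 0.0]
wrist_force: [-0.9, -0.4, 0.3]
gripper_width: 60.2
grasp_force: 0.0
```

Request:
send_rows(
  plan=[0, 0, -0.02, 0, 0, 0, -0.05, 0, 0, 0, -0.1, 0, 0.3308, -0.1127, -0.1, -6.6, 0.3308, -0.1127, -0.1, -6.6, 0.3308, -0.1127, -0.1, -6.6, 0.3308, -0.1127, -0.1, -6.6, 0.3308, -0.1127, -0.1, -6.6, 0.3308, -0.1127, -0.1, -6.6, 0.3308, -0.1127, -0.1, -6.6, 0.3308, -0.1127, -0.1, -6.6, 0.3308, -0.1127, -0.06, -6.6, 0.3308, -0.1127, -0.04, -6.6, 0.3308, -0.1127, -0.04, -6.6, 0.3308, -0.1127, -0.04, -6.6],
)

```text
clock: 38.7
position: [423.9, -5.2, 39.9]
ee_rot: [-2.243, -2.199, 0.0]
wrist_force: [-0.5, 0.2, -0.7]
gripper_width: 60.4
grasp_force: 0.0
```

Run:
```python
from h import *
s=robot.sense();print(s['clock'],s['position'],tool([423.5,-4.8,-9.3]).round(4))
c=shot('scene','s14');t=c['frame'].astype(float)
for o in discs(t,c,22,255,325,215,272):print('scene',o)
for o in discs(t,c,30,310,355,180,215):print('scene stand',o)
```

```text
38.7 [423.87812488  -5.18964951  39.85330372] [ 0.0004 -0.0004  0.0492]
scene ([38, 0, 5, 12, 49], array([518.9, -82.8,  22. ]))
scene ([59, 0, 11, 20, 162], array([ 449.3, -111.2,   22. ]))
scene ([46, 22, 12, 7, 42], array([423.1,  -3.7,  22. ]))
scene ([36, 28, 14, 8, 73], array([423. ,  42.4,  22. ]))
scene stand ([0, 0, 17, 17, 251], array([ 595.2, -333.9,   30. ]))
scene stand ([15, 20, 18, 15, 119], array([ 461.2, -217. ,   30. ]))
scene stand ([5, 26, 9, 9, 46], array([ 484.1, -174.4,   30. ]))
```

Request:
send_rows(
  plan=[0, 0, 0.03, 0, 0, 0, 0.042, 0, 0, 0, 0.047, 0, 0, 0, 0.049, 0, 0, 0, 0.049, 0],
)

```text
clock: 39.25
position: [423.9, -4.9, -9.1]
ee_rot: [2.243, 2.199, 0.001]
wrist_force: [-0.7, -0.5, 0.3]
gripper_width: 60.2
grasp_force: 0.0
```

Request:
send_rows(
  plan=[0, 0, 0, 0, 0, 0, 0, 0, 0, 0, 0, 0, 0, 0, 0, 0, 0, 0, 0, 0, 0, 0, 0, 0],
  gripper=1,
  squeeze=12,
)

```text
clock: 39.85
position: [423.8, -4.8, -9.3]
ee_rot: [2.243, 2.199, 0.001]
wrist_force: [-0.5, 0.3, 5.9]
gripper_width: 41.6
grasp_force: 12.0
```

Request:
send_rows(
  plan=[0, 0, -0.01, 0, 0, 0, -0.02, 0, 0, 0, -0.04, 0, 0, 0, -0.075, 0, 0, 0, -0.1, 0, 0, 0, -0.1, 0],
  squeeze=18,
)

```text
clock: 40.45
position: [425.3, -5.0, 93.8]
ee_rot: [2.24, 2.197, 0.006]
wrist_force: [0.8, 0.2, -0.6]
gripper_width: 40.7
grasp_force: 18.0
```

Request:
send_rows(
  plan=[-0.04, 0.01, 0, 2, -0.08, 0.02, 0, 4, -0.12, 0.03, 0, 6.6, -0.16, 0.04, 0, 6.6, -0.2, 0.05, 0, 6.6, -0.24, 0.06, 0, 6.6, -0.28, 0.07, 0, 6.6, -0.32, 0.0736, 0, 6.6, -0.3413, 0.0736, 0, 6.6, -0.3413, 0.0736, 0.02, 6.6, -0.3413, 0.0736, 0.04, 6.6, -0.3413, 0.0736, 0.06, 6.6, -0.3413, 0.0736, 0.06, 6.6, -0.3413, 0.0736, 0.06, 6.6],
)

```text
clock: 41.85
position: [490.4, -347.3, 30.5]
ee_rot: [-2.365, -2.067, 0.0]
wrist_force: [-0.3, 0.1, -0.2]
gripper_width: 41.1
grasp_force: 18.0
```

Run:
```python
from h import *
s=robot.sense();print(s['clock'],s['position'],s['wrist_force'].round(1),s['gripper_width'],tool([490.8,-347.3,3.5]).round(4))
d=shot('top','t15');t=d['frame'].astype(float)
for o in discs(t,d):print(o)
```

```text
41.85 [ 490.42428437 -347.29617747   30.45439783] [-0.3  0.1 -0.2] 41.13766490053039 [0.     0.0004 0.027 ]
([18, 41, 9, 11, 79], array([421.2,  43.7,  22. ]))
```

Request:
send_rows(
  plan=[0, 0.0004, 0.006, 0, 0, 0.0004, 0.012, 0, 0, 0.0004, 0.015, 0, 0, 0.0004, 0.018, 0, 0, 0.0004, 0.02, 0, 0, 0.0004, 0.02, 0],
)

```text
clock: 42.5
position: [491.0, -347.6, 10.6]
ee_rot: [2.366, 2.067, -0.0]
wrist_force: [-1.8, -0.5, 2.7]
gripper_width: 41.3
grasp_force: 18.0
```

Request:
send_rows(
  plan=[0, 0, 0.002, 0, 0, 0, 0.004, 0, 0, 0, 0.006, 0, 0, 0, 0.0068, 0, 0, 0, 0.0068, 0],
)

```text
clock: 43.0
position: [491.0, -347.9, 4.3]
ee_rot: [2.365, 2.067, -0.0]
wrist_force: [-4.3, 0.9, 8.2]
gripper_width: 41.4
grasp_force: 18.0
```

Request:
send_rows(
  plan=[0, 0, 0, 0, 0, 0, 0, 0, 0, 0, 0, 0, 0, 0, 0, 0, 0, 0, 0, 0],
  gripper=-0.3,
)

```text
clock: 43.5
position: [490.9, -347.5, 3.5]
ee_rot: [-2.366, -2.067, 0.0]
wrist_force: [0.4, -0.2, 1.1]
gripper_width: 59.8
grasp_force: 0.0
```

Request:
send_rows(
  plan=[0, 0, 0, 0, 0, 0, 0, 0, 0, 0, 0, 0, 0, 0, 0, 0, 0, 0, 0, 0, 0, 0, 0, 0],
  gripper=1,
  squeeze=6,
)

```text
clock: 44.1
position: [491.0, -347.5, 3.6]
ee_rot: [-2.366, -2.067, -0.0]
wrist_force: [-0.2, 0.3, 0.4]
gripper_width: 41.9
grasp_force: 6.0
```

Request:
send_rows(
  plan=[0, 0, 0.001, 0, 0, 0, 0.002, 0, 0, 0, 0.002, 0],
)

```text
clock: 44.4
position: [491.0, -347.7, 2.1]
ee_rot: [2.366, 2.067, -0.0]
wrist_force: [-2.7, 0.8, 5.8]
gripper_width: 41.7
grasp_force: 6.0
```

Request:
send_rows(
  plan=[0, 0, 0, 0, 0, 0, 0, 0, 0, 0, 0, 0, 0, 0, 0, 0, 0, 0, 0, 0],
  gripper=-0.3,
)

```text
clock: 44.9
position: [490.9, -347.5, 1.5]
ee_rot: [-2.366, -2.067, 0.0]
wrist_force: [-0.2, -0.5, -0.2]
gripper_width: 60.6
grasp_force: 0.0
```

Request:
send_rows(
  plan=[0, 0, -0.02, 0, 0, 0, -0.05, 0, 0, 0, -0.1, 0, 0.3792, -0.1188, -0.1, -6.6, 0.3792, -0.1188, -0.1, -6.6, 0.3792, -0.1188, -0.1, -6.6, 0.3792, -0.1188, -0.1, -6.6, 0.3792, -0.1188, -0.1, -6.6, 0.3792, -0.1188, -0.1, -6.6, 0.3792, -0.1188, -0.1, -6.6, 0.3792, -0.1188, -0.1, -6.6, 0.3792, -0.1188, -0.1, -6.6, 0.3792, -0.1188, -0.06, -6.6, 0.3792, -0.1188, -0.04, -6.6, 0.3792, -0.1188, -0.04, -6.6, 0.3792, -0.1188, -0.04, -6.6],
)

```text
clock: 46.5
position: [424.4, 43.8, 42.0]
ee_rot: [-2.243, -2.199, 0.0]
wrist_force: [0.1, -0.0, 0.6]
gripper_width: 60.3
grasp_force: 0.0
```

Run:
```python
from h import *
s=robot.sense();print(s['clock'],s['position'],tool([424,44,-9.3]).round(4))
c=shot('scene','s16');t=c['frame'].astype(float)
for o in discs(t,c,22,255,325,230,272):print('scene',o)
```

```text
46.5 [424.42077182  43.81592676  42.04872577] [ 0.0002 -0.0004  0.0513]
scene ([49, 0, 10, 12, 84], array([435.7, -30.7,  22. ]))
scene ([36, 14, 13, 7, 51], array([422.6,  45.4,  22. ]))
```

Request:
send_rows(
  plan=[0, 0, 0.03, 0, 0, 0, 0.044, 0, 0, 0, 0.049, 0, 0, 0, 0.0513, 0, 0, 0, 0.0513, 0],
)

```text
clock: 47.05
position: [424.7, 44.1, -8.9]
ee_rot: [2.242, 2.199, 0.001]
wrist_force: [0.2, 0.6, -0.7]
gripper_width: 60.4
grasp_force: 0.0
```

Request:
send_rows(
  plan=[0, 0, 0, 0, 0, 0, 0, 0, 0, 0, 0, 0, 0, 0, 0, 0, 0, 0, 0, 0, 0, 0, 0, 0],
  gripper=1,
  squeeze=12,
)

```text
clock: 47.65
position: [424.4, 44.2, -9.4]
ee_rot: [2.243, 2.199, 0.001]
wrist_force: [-0.2, -0.8, 6.4]
gripper_width: 41.4
grasp_force: 12.0
```

Request:
send_rows(
  plan=[0, 0, -0.01, 0, 0, 0, -0.02, 0, 0, 0, -0.04, 0, 0, 0, -0.075, 0, 0, 0, -0.1, 0, 0, 0, -0.1, 0],
  squeeze=18,
)

```text
clock: 48.25
position: [425.9, 44.2, 93.7]
ee_rot: [2.24, 2.197, 0.006]
wrist_force: [0.2, -0.8, -0.8]
gripper_width: 41.2
grasp_force: 18.0
```

Request:
send_rows(
  plan=[-0.04, 0.01, 0, 2, -0.08, 0.02, 0, 4, -0.12, 0.03, 0, 6.6, -0.16, 0.04, 0, 6.6, -0.2, 0.05, 0, 6.6, -0.24, 0.06, 0, 6.6, -0.28, 0.07, 0, 6.6, -0.32, 0.0741, 0, 6.6, -0.36, 0.0741, 0, 6.6, -0.3903, 0.0741, 0, 6.6, -0.3903, 0.0741, 0.02, 6.6, -0.3903, 0.0741, 0.04, 6.6, -0.3903, 0.0741, 0.06, 6.6, -0.3903, 0.0741, 0.06, 6.6, -0.3903, 0.0741, 0.06, 6.6],
)

```text
clock: 49.75
position: [490.5, -347.3, 30.4]
ee_rot: [-2.365, -2.067, 0.0]
wrist_force: [0.4, -0.3, 0.3]
gripper_width: 40.9
grasp_force: 18.0
```

Run:
```python
from h import *
s=robot.sense();print(s['clock'],s['position'],s['wrist_force'].round(1),s['gripper_width'],tool([490.8,-347.3,7.2]).round(4))
d=shot('top','t17');t=d['frame'].astype(float)
for o in discs(t,d):print(o)
```

```text
49.75 [ 490.48976837 -347.32052225   30.35885946] [ 0.4 -0.3  0.3] 40.93266927846765 [0.0001 0.0003 0.0232]
```

Request:
send_rows(
  plan=[0, 0.0002, 0.006, 0, 0, 0.0002, 0.012, 0, 0, 0.0002, 0.015, 0, 0, 0.0002, 0.018, 0, 0, 0.0002, 0.02, 0, 0, 0.0002, 0.02, 0],
)

```text
clock: 50.4
position: [491.0, -347.7, 10.5]
ee_rot: [2.365, 2.066, 0.0]
wrist_force: [0.6, -1.3, 2.7]
gripper_width: 41.6
grasp_force: 18.0
```

Request:
send_rows(
  plan=[0, 0, 0.001, 0, 0, 0, 0.002, 0, 0, 0, 0.003, 0, 0, 0, 0.003, 0],
)

```text
clock: 50.8
position: [491.3, -347.9, 8.0]
ee_rot: [2.365, 2.066, 0.0]
wrist_force: [-0.6, -0.1, 7.2]
gripper_width: 41.6
grasp_force: 18.0
```

Request:
send_rows(
  plan=[0, 0, 0, 0, 0, 0, 0, 0, 0, 0, 0, 0, 0, 0, 0, 0, 0, 0, 0, 0],
  gripper=-0.3,
)

```text
clock: 51.3
position: [490.8, -347.4, 7.2]
ee_rot: [-2.366, -2.067, 0.0]
wrist_force: [-0.4, 0.1, -0.5]
gripper_width: 60.6
grasp_force: 0.0
```

Request:
send_rows(
  plan=[0, 0, 0, 0, 0, 0, 0, 0, 0, 0, 0, 0, 0, 0, 0, 0, 0, 0, 0, 0, 0, 0, 0, 0],
  gripper=1,
  squeeze=6,
)

```text
clock: 51.9
position: [490.9, -347.5, 7.3]
ee_rot: [2.366, 2.067, 0.0]
wrist_force: [0.0, -0.1, 0.2]
gripper_width: 41.8
grasp_force: 6.0
```

Request:
send_rows(
  plan=[0, 0, 0.001, 0, 0, 0, 0.002, 0, 0, 0, 0.002, 0],
)

```text
clock: 52.2
position: [490.8, -347.7, 5.9]
ee_rot: [2.366, 2.067, -0.0]
wrist_force: [-1.8, 0.5, 5.8]
gripper_width: 41.8
grasp_force: 6.0
```

Request:
send_rows(
  plan=[0, 0, 0, 0, 0, 0, 0, 0, 0, 0, 0, 0, 0, 0, 0, 0, 0, 0, 0, 0],
  gripper=-0.3,
)

```text
clock: 52.7
position: [490.8, -347.5, 5.3]
ee_rot: [-2.366, -2.067, 0.0]
wrist_force: [0.5, -0.7, 0.4]
gripper_width: 60.5
grasp_force: 0.0
```

Request:
send_rows(
  plan=[0, 0, -0.03, 0, 0, 0, -0.08, 0, 0, 0, -0.125, 0, 0.0637, 0.15, -0.125, -85.5, 0.0637, 0.15, -0.125, -85.5, 0.0637, 0.15, -0.125, -85.5, 0.0637, 0.15, -0.125, -85.5, 0.0637, 0.15, -0.125, -85.5, 0.0637, 0.15, -0.125, -85.5, 0.0637, 0.15, -0.125, -85.5, 0.0637, 0.15, -0.125, -85.5, 0.0637, 0.15, -0.125, -85.5, 0.0637, 0.15, -0.125, -85.5, 0.0637, 0.15, -0.125, -85.5, 0.0637, 0.15, -0.125, -85.5],
)

```text
clock: 54.2
position: [648.0, -304.5, 130.2]
ee_rot: [-0.341, -3.123, -0.0]
wrist_force: [0.2, 0.6, 0.1]
gripper_width: 60.4
grasp_force: 0.0
```

Run:
```python
from h import *
s=robot.sense();print(s['clock'],s['position'],s['joint_positions'].round(2),Ro.from_rotvec(s['ee_rot']).as_matrix().round(3).tolist())
print(tool([648.0,-304.5,65]).round(4))
cs=[shot('scene','s18_%d'%i) for i in range(2)];c=np.mean([x['frame'].astype(float) for x in cs],0);d=cs[0]
for z in(26,38):print(proj(d,[490.8,-347.1,z]))
u,v=map(round,proj(d,[490.8,-347.1,38]))
print((c[v-8:v+9,u-12:u+13,0]-c[v-8:v+9,u-12:u+13,2]).round().astype(int))
print(c[v-8:v+9,u-12:u+13].mean(2).round().astype(int))
```

```text
54.2 [ 647.98705148 -304.48445143  130.21926449] [-0.5   0.72  1.23 -0.    1.19 -1.86] [[-0.976, 0.216, -0.0], [0.216, 0.976, 0.0], [0.0, 0.0, -1.0]]
[-0.     -0.      0.0652]
(343.55245006757207, 194.32288085768434)
(343.8181152821765, 191.3230696080199)
[[  4   4   4   4   5   4   4   3   4   4   6   5   6   8   6   8   6   6
    0 -10 -18 -22 -23 -23 -23]
 [  2   4   4   5   3   3   4   4   4   4   5   5   6   6   5   5   6   6
    2  -6 -16 -22 -23 -22 -22]
 [  2   3   4   4   4   4   4   4   4   4   4   4   5   4   4   4   5   6
    5  -4 -12 -20 -22 -22 -22]
 [  0   1   0   4   4   4   5   4   4   3   2   0   2   2   4   6   6   6
    5   2  -9 -19 -21 -22 -22]
 [ -2   0   0   2   3   3   4   4   4   2  -1  -1  -1   3   3   2   4   5
    4   2  -6 -17 -22 -22 -23]
 [ -2  -2   0   2   1   2   3   2   2   2   1   0   2   2   4   4   2   4
    6   4  -2 -14 -20 -22 -22]
 [ -2  -2  -1   2   1   0   2   5   6   6   4   4   6   8   6   6   4   2
    2   0  -2 -10 -20 -22 -22]
 [ -1  -1   0   0  -2  -1   0   6   9  10   9   8  10  10  10  10   8   5
    0  -3  -2  -9 -18 -22 -22]
 [  
[... 2027 characters left out ...]
60  60  61  68  84  94  79  64  64  80
  105 118 105  82  72  76  79]
 [116 132 153 152 138 128 109  80  65  64  66  73  93 104  85  67  67  85
  110 117 102  86  80  79  79]
 [121 127 142 144 135 131 115  90  76  76  73  80  97 107  91  72  72  89
  112 120 104  87  84  79  79]
 [117 112 114 122 125 117 102  88  88  94  94  96 107 114 103  85  77  92
  116 122 105  90  84  80  80]
 [114  99  94  99 107  99  82  79  95 108 113 115 120 123 113  93  78  86
  102 107  97  88  87  84  80]
 [114  95  87  86  89  83  72  73  88 104 112 116 121 121 108  88  72  75
   83  87  86  88  88  84  81]
 [110  93  86  86  86  84  79  75  79  85  93 102 112 109  92  77  74  79
   83  84  85  88  87  84  80]]
```

Request:
send_rows(
  plan=[0, 0, 0.03, 0, 0, 0, 0.055, 0, 0, 0, 0.065, 0, 0, 0, 0.065, 0],
)

```text
clock: 54.7
position: [647.4, -304.2, 64.0]
ee_rot: [-0.336, -3.121, -0.001]
wrist_force: [0.8, -0.3, 0.4]
gripper_width: 60.4
grasp_force: 0.0
```

Request:
send_rows(
  plan=[0, 0, 0, 0, 0, 0, 0, 0, 0, 0, 0, 0, 0, 0, 0, 0, 0, 0, 0, 0, 0, 0, 0, 0, 0, 0, 0, 0, 0, 0, 0, 0],
  gripper=1,
  squeeze=12,
)

```text
clock: 55.5
position: [648.0, -304.5, 65.4]
ee_rot: [-0.334, -3.124, -0.0]
wrist_force: [-0.2, 0.3, 2.2]
gripper_width: 13.6
grasp_force: 12.0
```

Run:
```python
import numpy as np
R=np.array([[-.976,.216],[.216,.976]]);c=np.array([502.2,-262.9]);r=151;
for a0 in [k*6 for k in range(1,14)]+[82,84]:
    a=np.radians(-15.9-a0);p=c+150.5*np.array([np.cos(a),np.sin(a)]);q=R.T@(p-[648,-304.5])/1000
    print('%.4f, %.4f, 0, %g,'%(q[0],q[1],a0),end=' ')
```

```text
0.0029, -0.0155, 0, 6, 0.0063, -0.0309, 0, 12, 0.0112, -0.0458, 0, 18, 0.0177, -0.0602, 0, 24, 0.0257, -0.0738, 0, 30, 0.0351, -0.0864, 0, 36, 0.0457, -0.0980, 0, 42, 0.0575, -0.1085, 0, 48, 0.0703, -0.1177, 0, 54, 0.0840, -0.1254, 0, 60, 0.0984, -0.1317, 0, 66, 0.1134, -0.1365, 0, 72, 0.1288, -0.1397, 0, 78, 0.1393, -0.1409, 0, 82, 0.1445, -0.1412, 0, 84,
```

Request:
send_rows(
  plan=[0.0029, -0.0155, 0, 6, 0.0063, -0.0309, 0, 12, 0.0112, -0.0458, 0, 18, 0.0177, -0.0602, 0, 24, 0.0257, -0.0738, 0, 30, 0.0351, -0.0864, 0, 36, 0.0457, -0.098, 0, 42, 0.0575, -0.1085, 0, 48, 0.0703, -0.1177, 0, 54, 0.084, -0.1254, 0, 60, 0.0984, -0.1317, 0, 66, 0.1134, -0.1365, 0, 72],
)

```text
clock: 56.7
position: [507.9, -414.4, 65.4]
ee_rot: [2.111, 2.325, -0.0]
wrist_force: [1.4, 1.6, -0.2]
gripper_width: 13.8
grasp_force: 12.0
```

Run:
```python
from h import *
s=robot.sense();print(s['clock'],s['position'],s['wrist_force'].round(1),s['gripper_width'])
v=s['position'][:2]-np.array([502.2,-262.9]);print(np.hypot(*v),np.degrees(np.arctan2(v[1],v[0])))
R=Ro.from_rotvec(s['ee_rot']).as_matrix()[:2,:2];print(R.round(3))
for a in(-94,-97,-99,-100):
  q=R.T@(np.array([502.2,-262.9])+150.5*np.array([np.cos(np.radians(a)),np.sin(np.radians(a))])-s['position'][:2])/1000;print(a,q.round(4))
```

```text
56.7 [ 507.92702295 -414.44458309   65.44195045] [ 1.4  1.6 -0.2] 13.799034934719154
151.65275947002903 -87.83576448909173
[[-0.096  0.995]
 [ 0.995  0.096]]
-94 [ 0.003 -0.016]
-97 [ 0.0045 -0.0237]
-99 [ 0.0057 -0.0289]
-100 [ 0.0064 -0.0314]
```

Request:
send_rows(
  plan=[0.001, -0.006, 0, 2, 0.002, -0.011, 0, 4, 0.003, -0.016, 0, 6, 0.0038, -0.02, 0, 8, 0.0042, -0.0225, 0, 9, 0.0045, -0.0245, 0, 10, 0.0045, -0.0245, 0, 10],
)

```text
clock: 57.4
position: [483.5, -413.3, 65.5]
ee_rot: [2.299, 2.138, -0.002]
wrist_force: [-1.3, -8.9, -3.0]
gripper_width: 13.9
grasp_force: 12.0
```

Request:
send_rows(
  plan=[0, -0.0015, 0, 0, 0, -0.003, 0, 0, 0, -0.003, 0, 0],
)

```text
clock: 57.7
position: [481.6, -413.0, 65.5]
ee_rot: [2.297, 2.137, -0.0]
wrist_force: [4.9, -8.7, -5.8]
gripper_width: 14.1
grasp_force: 12.0
```

Request:
send_rows(
  plan=[0, -0.001, 0, 0, 0, -0.001, 0, 0, 0, -0.001, 0, 0],
)

```text
clock: 58.0
position: [481.6, -413.0, 65.5]
ee_rot: [2.296, 2.136, 0.001]
wrist_force: [10.7, -8.6, -8.6]
gripper_width: 14.0
grasp_force: 12.0
```

Request:
send_rows(
  plan=[0, 0, 0, 0, 0, 0, 0, 0, 0, 0, 0, 0, 0, 0, 0, 0, 0, 0, -0.03, 0, 0, 0, -0.07, 0, 0, 0, -0.1, 0, 0, 0, -0.1, 0],
  gripper=-0.3,
)

```text
clock: 58.8
position: [480.9, -413.0, 169.9]
ee_rot: [2.296, 2.134, 0.0]
wrist_force: [0.4, 0.5, -0.1]
gripper_width: 60.2
grasp_force: 0.0
```

Run:
```python
from h import *
s=robot.sense();print(s['clock'],s['position'],s['joint_positions'].round(2),Ro.from_rotvec(s['ee_rot']).as_matrix().round(3).tolist())
print(tool([490.8,-347.1,150]).round(4))
```

```text
58.8 [ 480.92192424 -412.97104275  169.9265242 ] [-0.78  0.53  1.46  0.    1.14 -0.71] [[0.073, 0.997, 0.005], [0.997, -0.073, -0.005], [-0.005, 0.005, -1.0]]
[0.0665 0.0049 0.0196]
```

Request:
send_rows(
  plan=[0.0665, 0.0097, 0, -105, 0.0665, 0.0097, 0, -105, 0.0665, 0.0097, 0, -105, 0.0665, 0.0097, 0, -105, 0.0665, 0.0097, 0, -105, 0.0665, 0.0097, 0, -105, 0.0665, 0.0097, 0, -105, 0.0665, 0.0097, 0, -105, 0.0665, 0.0097, 0, -105, 0.0665, 0.0097, 0, -105, 0.0665, 0.0097, 0, -105, 0.0665, 0.0097, 0, -105, 0.0665, 0.0097, 0, -105, 0.0665, 0.0097, 0, -105, 0.0665, 0.0097, 0, -105],
)

```text
clock: 60.3
position: [493.8, -345.8, 164.8]
ee_rot: [0.293, -3.127, -0.001]
wrist_force: [0.3, -0.4, 0.1]
gripper_width: 60.7
grasp_force: 0.0
```

Run:
```python
from h import *
s=robot.sense();print(s['clock'],s['position'],s['joint_positions'].round(2))
print(tool([490.8,-347.1,84.5]).round(4))
```

```text
60.3 [ 493.84443392 -345.82346015  164.78184869] [-0.69  0.49  1.55 -0.    1.11 -2.45]
[ 0.0032 -0.0007  0.0803]
```

Request:
send_rows(
  plan=[0.0032, -0.0007, 0.03, 0, 0.0032, -0.0007, 0.06, 0, 0.0032, -0.0007, 0.075, 0, 0.0032, -0.0007, 0.0803, 0, 0.0032, -0.0007, 0.0803, 0],
)

```text
clock: 60.8
position: [491.1, -347.3, 85.0]
ee_rot: [0.295, -3.127, -0.0]
wrist_force: [-0.7, -0.6, 0.0]
gripper_width: 60.1
grasp_force: 0.0
```

Request:
send_rows(
  plan=[0, 0, 0, 0, 0, 0, 0, 0, 0, 0, 0, 0, 0, 0, 0, 0, 0, 0, 0, 0, 0, 0, 0, 0, 0, 0, 0, 0],
  gripper=1,
  squeeze=15,
)

```text
clock: 61.5
position: [491.2, -347.4, 85.4]
ee_rot: [-0.295, 3.127, -0.001]
wrist_force: [-0.4, -0.0, 4.1]
gripper_width: 30.5
grasp_force: 15.0
```

Run:
```python
from h import *
s=robot.sense();print(s['clock'],s['position'],s['wrist_force'].round(1),s['ft_torque'].round(2),s['gripper_width'])
```

```text
61.5 [ 491.23674158 -347.41703176   85.36107111] [-0.4 -0.   4.1] [ 0.14 -0.12 -0.  ] 30.514453776097906
```

Request:
send_rows(
  plan=[0, 0, 0.0003, 6, 0, 0, 0.0005, 12, 0, 0, 0.0008, 18, 0, 0, 0.001, 24, 0, 0, 0.0013, 30, 0, 0, 0.0013, 30],
)

```text
clock: 62.1
position: [491.2, -347.6, 84.0]
ee_rot: [0.527, 3.097, -0.001]
wrist_force: [-0.0, -1.3, 3.4]
gripper_width: 30.5
grasp_force: 15.0
```

Run:
```python
from h import *
s=robot.sense();print(s['clock'],s['position'],s['wrist_force'].round(1),s['ft_torque'].round(2),s['gripper_width'],s['joint_positions'].round(2))
```

```text
62.1 [ 491.21621702 -347.59817429   84.01889885] [-0.  -1.3  3.4] [-0.09 -0.05  0.02] 30.473473916681094 [-0.69  0.58  1.61 -0.    0.95 -1.93]
```

Request:
send_rows(
  plan=[0, 0, 0.0003, 8, 0, 0, 0.0007, 16, 0, 0, 0.001, 24, 0, 0, 0.0014, 32, 0, 0, 0.0017, 40, 0, 0, 0.0021, 48, 0, 0, 0.0024, 56, 0, 0, 0.0028, 64, 0, 0, 0.0031, 72, 0, 0, 0.0035, 80, 0, 0, 0.0038, 88, 0, 0, 0.0042, 96, 0, 0, 0.0045, 104, 0, 0, 0.0049, 112, 0, 0, 0.0052, 120],
  squeeze=25,
)

```text
clock: 63.6
position: [490.9, -347.7, 78.8]
ee_rot: [2.945, 1.091, -0.001]
wrist_force: [-2.3, -1.4, 4.4]
gripper_width: 30.5
grasp_force: 25.0
```

Request:
send_rows(
  plan=[0, 0, 0.0003, 8, 0, 0, 0.0007, 16, 0, 0, 0.001, 24, 0, 0, 0.0014, 32, 0, 0, 0.0017, 40, 0, 0, 0.0021, 48, 0, 0, 0.0024, 56, 0, 0, 0.0025, 64, 0, 0, 0.0025, 72, 0, 0, 0.0025, 80, 0, 0, 0.0025, 88, 0, 0, 0.0025, 96, 0, 0, 0.0025, 104, 0, 0, 0.0025, 112, 0, 0, 0.0025, 120],
)

```text
clock: 65.1
position: [491.1, -347.2, 76.3]
ee_rot: [-2.418, 2.005, 0.0]
wrist_force: [-1.5, 1.4, 6.0]
gripper_width: 30.5
grasp_force: 25.0
```

Run:
```python
from h import *
s=robot.sense();print(s['clock'],s['position'],s['wrist_force'].round(1),s['ft_torque'].round(2),s['gripper_width'],s['joint_positions'].round(2))
```

```text
65.1 [ 491.12028269 -347.19305763   76.32799964] [-1.5  1.4  6. ] [0.36 0.07 0.11] 30.507644283142362 [-0.69  0.59  1.62  0.    0.93  2.26]
```

Request:
send_rows(
  plan=[0, 0, 0, 0, 0, 0, 0, 0, 0, 0, 0, 0, 0, 0, 0, 0, 0, 0, 0, 0],
  gripper=-0.3,
)

```text
clock: 65.6
position: [491.0, -347.3, 75.9]
ee_rot: [-2.422, 2.001, 0.0]
wrist_force: [0.4, 0.3, -0.1]
gripper_width: 60.0
grasp_force: 0.0
```

Request:
send_rows(
  plan=[0, 0, 0, -8, 0, 0, 0, -16, 0, 0, 0, -24, 0, 0, 0, -32, 0, 0, 0, -40, 0, 0, 0, -48, 0, 0, 0, -56, 0, 0, 0, -64, 0, 0, 0, -72, 0, 0, 0, -80, 0, 0, 0, -88, 0, 0, 0, -96, 0, 0, 0, -104, 0, 0, 0, -112, 0, 0, 0, -120, 0, 0, 0, -128, 0, 0, 0, -136, 0, 0, 0, -144, 0, 0, 0, -152, 0, 0, 0, -160],
)

```text
clock: 67.6
position: [491.0, -347.3, 76.0]
ee_rot: [-2.386, -2.044, 0.0]
wrist_force: [-0.4, 0.1, 0.6]
gripper_width: 60.7
grasp_force: 0.0
```

Request:
send_rows(
  plan=[0, 0, 0, -8, 0, 0, 0, -16, 0, 0, 0, -24, 0, 0, 0, -32, 0, 0, 0, -40, 0, 0, 0, -40],
)

```text
clock: 68.2
position: [491.0, -347.3, 76.0]
ee_rot: [-1.548, -2.734, -0.0]
wrist_force: [-0.1, 0.9, 0.4]
gripper_width: 60.7
grasp_force: 0.0
```

Request:
send_rows(
  plan=[0, 0, 0, 0, 0, 0, 0, 0, 0, 0, 0, 0, 0, 0, 0, 0, 0, 0, 0, 0, 0, 0, 0, 0, 0, 0, 0, 0],
  gripper=1,
)

```text
clock: 68.9
position: [491.0, -347.3, 76.0]
ee_rot: [-1.552, -2.731, -0.0]
wrist_force: [-0.3, 0.2, 0.5]
gripper_width: 30.3
grasp_force: 25.0
```

Request:
send_rows(
  plan=[0, 0, 0, 8, 0, 0, 0, 16, 0, 0, 0, 24, 0, 0, 0, 32, 0, 0, 0, 40, 0, 0, 0, 48, 0, 0, 0, 56, 0, 0, 0, 64, 0, 0, 0, 72, 0, 0, 0, 80, 0, 0, 0, 88, 0, 0, 0, 96],
)

```text
clock: 70.1
position: [491.3, -347.4, 76.0]
ee_rot: [3.07, 0.665, 0.001]
wrist_force: [1.5, -1.1, -1.7]
gripper_width: 30.8
grasp_force: 25.0
```

Run:
```python
from h import *
s=robot.sense();print(s['clock'],s['position'],s['wrist_force'].round(1),s['ft_torque'].round(2),s['gripper_width'],s['joint_positions'].round(2))
```

```text
70.1 [ 491.31239125 -347.41922121   76.04831072] [ 1.5 -1.1 -1.7] [-0.12 -0.22  0.03] 30.84842924933546 [-0.69  0.59  1.62  0.    0.93  0.45]
```

Request:
send_rows(
  plan=[0, 0, 0, 8, 0, 0, 0, 16, 0, 0, 0, 24, 0, 0, 0, 32, 0, 0, 0, 40, 0, 0, 0, 48, 0, 0, 0, 56, 0, 0, 0, 64, 0, 0, 0, 72, 0, 0, 0, 80, 0, 0, 0, 88, 0, 0, 0, 96],
)

```text
clock: 71.3
position: [491.2, -347.6, 76.0]
ee_rot: [2.549, -1.836, 0.001]
wrist_force: [0.7, -1.2, -1.3]
gripper_width: 30.4
grasp_force: 25.0
```

Run:
```python
from h import *
s=robot.sense();print(s['clock'],s['position'],s['wrist_force'].round(1),s['ft_torque'].round(2),s['gripper_width'],s['joint_positions'].round(2))
```

```text
71.3 [ 491.16624756 -347.63186298   76.0209717 ] [ 0.7 -1.2 -1.3] [-0.23 -0.08  0.09] 30.44831487760133 [-0.69  0.59  1.62 -0.    0.93  2.13]
```

Request:
send_rows(
  plan=[0, 0, 0, 0, 0, 0, 0, 0, 0, 0, 0, 0, 0, 0, 0, 0, 0, 0, -0.03, 0, 0, 0, -0.07, 0, 0, 0, -0.1, 0, 0, 0, -0.1, 0],
  gripper=-0.3,
)

```text
clock: 72.1
position: [492.6, -348.5, 180.4]
ee_rot: [2.555, -1.827, 0.011]
wrist_force: [-0.6, -0.2, -0.5]
gripper_width: 60.2
grasp_force: 0.0
```

Run:
```python
from h import *
s=robot.sense();print(s['clock'],s['position'],tool([280,-400,175]).round(3))
```

```text
72.1 [ 492.64125404 -348.54669423  180.422989  ] [-0.02   0.218  0.004]
```

Request:
send_rows(
  plan=[-0.02, 0.218, 0, 0, -0.02, 0.218, 0, 0, -0.02, 0.218, 0, 0, -0.02, 0.218, 0, 0, -0.02, 0.218, 0, 0, -0.02, 0.218, 0, 0, -0.02, 0.218, 0, 0, -0.02, 0.218, 0, -60, -0.02, 0.218, 0, -60, -0.02, 0.218, 0, -60, -0.02, 0.218, 0, -60, -0.02, 0.218, 0, -60, -0.02, 0.218, 0, -60, -0.02, 0.218, 0, -60, -0.02, 0.218, 0, -60],
)

```text
clock: 73.6
position: [279.4, -398.1, 175.7]
ee_rot: [-3.127, 0.3, 0.0]
wrist_force: [0.5, 0.6, 0.5]
gripper_width: 60.3
grasp_force: 0.0
```

Run:
```python
from h import *
cs=[shot('scene','s20_%d'%i) for i in range(3)];c=np.mean([x['frame'].astype(float) for x in cs],0);d=cs[0]
ts=[shot('top','t20_%d'%i) for i in range(3)];t=np.mean([x['frame'].astype(float) for x in ts],0)
np.save('pics/s20.npy',c);np.save('pics/t20.npy',t)
for z in(129,120,117,110,38,28):print(z,np.round(proj(d,[490.8,-347.1,z]),1),np.round(proj(d,[505,-361,z]),1))
o=cv2.imread('pics/scene0.png').mean(2)
np.set_printoptions(linewidth=220)
print(o[158:185,336:352].astype(int));print(c.mean(2)[158:200,336:354].astype(int))
print((c[182:198,334:354,0]-c[182:198,334:354,2]).round().astype(int))
for q in discs(t,ts[0]):print(q)
p=ts[0];print('arm',[np.round(proj(p,[502.2-.134*r,-262.9-.991*r,76]),1) for r in(40,60,120,140)])
print(t.mean(2)[228:242,354:402].astype(int))
```

```text
129 [345.9 167.9] [344.3 165.9]
120 [345.7 170.3] [344.1 168.2]
117 [345.6 171. ] [344. 169.]
110 [345.5 172.9] [343.9 170.8]
38 [343.8 191.3] [342.3 189.1]
28 [343.6 193.8] [342.1 191.6]
[[ 41  38  35  36  37  39  38  37  41  47  57  75  98 110 122 135]
 [ 35  37  40  39  39  40  40  37  37  41  45  51  61  69  76  91]
 [ 41  40  40  39  39  40  40  37  39  43  42  42  47  50  53  54]
 [ 46  42  42  37  39  41  40  39  38  39  36  42  42  44  45  43]
 [ 48  44  44  39  39  40  39  35  33  37  38  40  41  39  41  43]
 [ 42  41  42  41  42  42  41  37  35  38  39  37  36  36  37  41]
 [ 42  40  35  36  40  45  45  42  36  38  38  39  40  40  38  37]
 [ 39  41  36  40  46  49  53  50  51  51  52  47  42  37  35  35]
 [ 41  43  39  45  53  65  72  73  75  81  78  66  48  39  35  32]
 [ 39  37  38  48  67  81  86  87  93 102 102  88  64  47  42  35]
 [ 36  37  39  50  69  81  87  87  93 100 106  94  71  47  33  30]
 [ 37  40  41  50  62  71  74  77  80  84  86  82  70  51  36  31]
 [ 36  38  40  51  61  65  67  69  68  70  71  74  73  56  42  27]
 [ 35  36  41  50  61  62  66  64  64  64
[... 7185 characters left out ...]
0  94  91  77  74  81  91  93  93  93  92 100 128 147 153 155 154 156 156 154 143 114  75  55  54  52  51  50  55]
 [138 128 114 115 128 139 149 147 141 137 137 138 139 134 122 101  99  96  96  96  94  88  80  70  67  76  84  88  87  90  94 109 123 131 136 140 147 148 146 140 109  69  49  52  51  47  50  53]
 [157 149 143 143 150 158 161 159 158 158 157 157 156 152 130 113 129 133 117 105 103  98  86  72  66  69  83  89  91  91  90  95  98 102 111 114 120 117 115 113  99  74  56  53  52  48  51  53]
 [163 161 159 159 159 161 163 163 163 162 160 159 160 153 132 117 131 133 118 105 103  99  90  76  71  71  86  94  96  94  95  95  94  95  98  99  95  85  73  73  78  71  58  55  53  50  54  53]]
```

The image numbers agree with a finished job. The knob is down about 9 mm, which matches three discs, and brown disc edges show between the pins under the pad. The arm is at its stop and no discs remain in the tray. I'll hand it in.

```bash
python3 -c "
from h import *
print(robot.finish_job())"
```

```text
the job is handed in; nothing more can be done
None
```

I handed the job in at about 74 s on the robot's clock. The three discs present (lanes 1–3) are stacked between the pins, the arm is back at its stop, and the tray is flat on the bench. The clamp is screwed down about 9 mm onto the pack. I turned the knob about 460° and contact should take about 206°, so the clutch should be well past a quarter turn of slip, though I had no direct reading of it and no verdict came back.

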